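# Sift pressed pellets with a hand scoop

### The arm

A 6-joint arm with a two-finger parallel gripper is mounted at the origin on the work surface. World frame = base frame: x ahead of the robot, y to its left, z up, the work surface at z = 0. Lengths are in m, angles in rad, forces in N, time in s.
With the tool pointing down it reaches from about 0.35 to 0.975 m from the base axis. Payload 4.9 kg.
Tool frame: the origin (TCP) lies on the centre line of the jaws, within the pads' length; the fingertips stand 14 mm ahead of it and the grasp point (between the pads) lies 5 mm behind it (manip.nose_length is the distance from the TCP to the fingertips, in m); z points along the fingers, y is the line along which they close (so a half turn about z gives the same grasp; the last joint's range is limited). The gripper opens to 85 mm and grips with 20 to 120 N. Pads are 22 mm wide; open, the fingers measure 114 mm over their backs; the gripper's body (76 mm by 85 mm) begins 54 mm behind the grasp point. The pads swing forward as they close: fully open they stand 13 mm farther back than shut.
Start: joints at [-1.231, 0.053, 1.613, -0, 1.476, -0.119], TCP at [0.277, -0.56, 0.245] pointing down, gripper open.
Joint ranges: [-3.01, 3.01], [-1.01, 2.22], [0.06, 2.58], [-1.02, 4.17], [0.09, 2.62], [-3.14, 3.14]. Speed limits (rad/s): [2.57, 2.57, 3.14, 3.14, 3.14, 3.14].

### API

Orientations are given as a unit quaternion [w, x, y, z].
In Python, from plant import manip, imaging gives the robot as it stands.
- The arm moves only by the tool play_rows, never from a script. Its argument "commands" is a list of rows, each a list of 6 numbers: the shift along the tool's x, y, z in mm, then the turn, a rotation vector about the tool's x, y, z in degrees. A call has 1 to 5 rows; each row shifts and turns the commanded pose from where the row before left it, along the tool's axes as they then stand; what a row does not reach is not made up. A row lasts 1/12 s, in which the tool goes at most 41.7 mm and 7.16 degrees, less where a joint would pass 70% of its speed; a pose out of reach is approached as far as the arm can. A call is refused whole if a number of a shift passes 41.7 or a number of a turn 7.16, either way. A call with a gripper value outside its range is refused whole. "hand" is the finger opening in mm, from 0 to 85.4, set as the call begins (left out, the last holds). The fingers move at their own pace and stop on an object; the grip force is fixed at half the most. Time passes only in rows, so rows that do not move let the fingers close. It gives the time, the measured TCP pose, the force, the opening and the grip force at its end, in the units of the state.
- manip.state(): the state, without advancing time (a new reading comes with each control period).
- imaging.grab_frame(name): name is "side" or "top" or "wrist"; returns a dict with "image" (400x640x3 uint8, red, green, blue), "fx", "fy", "cx", "cy" (pixels), "R" (3x3) and "t" (3): a world point X has camera coordinates R X + t; the wrist camera has in their place "mount" (4x4, takes a point from camera to tool coordinates, whose origin is the TCP and whose axes are the flange's). Camera axes: x right, y down, z forward; pixel columns grow to the right and rows downward; lengths in m; the calibration is good to about 2 mm. A picture is of the moment at which its call begins: read the wrist's pose just before it. There is no depth.
- manip.job_done(): hands the job in; it is judged then, once.
The state is a dict: "time": time; "joint_pos": joint angles; "joint_vel": joint speeds; "joint_efforts": joint torques, N m; "tool_pos": TCP position; "tool_rot": TCP orientation; "contact_force": force on the tool from outside, world axes, zero at the start; "ft_torque": the same for the moment, N m; "gripper_width": opening from 0.0 (shut) to 1.0 (fully open); "grasp_force": force on a finger pad.
Only numpy, scipy, OpenCV 4.12 (cv2) and the standard library are available. Lean on these libraries where they do the work, as an engineer would, in place of code of your own. Each camera call takes 0.05 s, during which the arm holds its last target. There are 200 camera calls.

### The job

Take the loaded sifting scoop off its sloping stand by the handle and carry it level over the dark wooden tray without losing a pellet; hold it there, close to level, and shake it side to side until all four undersized pellets have dropped through into the tray and the three full-size ones are left. Then tip those three into the white basket from close above, so that they do not chip, and lay the empty scoop back on its stand as it lay before, leaving everything else on the bench alone.

Things in the scene. Friction and masses are not known exactly. Their poses are not given: they have to be found in the camera images.
- scoop: Steel sifting scoop with wooden handle, 0.26 to 0.38 kg, 240 mm long. Origin: centre of its floor, on the upper face; x to the nose (away from the handle), z up. Floor 4 mm thick, 55 mm either way along x, 56 along y; rear and side walls rise 38 mm above it, outer width 118 mm; no wall at the nose, only the lip. It starts loaded on the stand, nose 12 degrees up.
- slot_left (a point): Centre of the slot in the floor at y = +34 mm in the scoop: 28 mm wide (|y| 20 to 48), 104 mm long, crossed by two round wires. Undersized pellets pass it in any position, full-size ones in none. Between the two slots lies a blank spine 40 mm wide; pellets sliding lengthways stay on it and reach a slot only by moving along y.
- slot_right (a point): The same for the slot at y = -34 mm. Pellets are smooth (friction 0.25 to 0.35): they ride still in a gentle carry; on the level floor they slide only when it is jerked sideways at over 2.5 to 3.5 m/s2 (e.g. strokes of 45 mm, four a second); on a slope they start to slide at 14 to 19 degrees.
- lip (a point): Middle of the lip's edge at the nose: 81 mm ahead of the scoop's origin, 6 mm above the floor's upper face; the scoop's axes. The lip plate rises at 13 degrees from the floor (x = 57 mm) to this edge; pellets slide out over it when the floor points 30 to 45 degrees nose down.
- handle (a point): Grip point on the handle, a straight wooden bar along the scoop's x: 16 mm thick (y), 24 mm high (z), from 59 to 162 mm behind the scoop's origin, centre line 22 mm above the floor's upper face. The point is on the centre line, 100 mm behind the origin; the scoop's axes.
- stand: Fixed wooden stand, base 150 x 150 mm, 100 mm high; origin: centre of its underside; x is the way the scoop's nose points on it. Two rails sloping 12 degrees (nose end higher) carry the floor's side edges between cheeks 8 mm clear of each side; a strip 8 mm high crosses the low end 3 mm behind the scoop. The scoop's origin lies 75 mm straight above the stand's; the handle overhangs the low end.
- tray: Fixed dark weathered wooden tray with a brown paper lining, for undersized pellets: 220 mm (its x) by 180 mm (its y), rim 55 mm high, walls and floor 8 mm thick. Origin: centre of its underside. It may change places with the basket.
- basket: Fixed white plastic basket with slotted sides, for full-size pellets: 220 mm (its x) by 180 mm (its y), rim 55 mm high, walls and floor 6 mm thick. Origin: centre of its underside. It may change places with the tray.
- small1: undersized pellet: dark grey upright cylinder, 22 mm diameter, 16 mm tall, 12 g; origin at its centre, z along its own axis. It starts standing on the scoop's blank centre strip (spine).
- small2: undersized pellet: dark grey upright cylinder, 22 mm diameter, 16 mm tall, 12 g; origin at its centre, z along its own axis. It starts standing on the scoop's blank centre strip (spine).
- small3: undersized pellet: dark grey upright cylinder, 22 mm diameter, 16 mm tall, 12 g; origin at its centre, z along its own axis. It starts standing on the scoop's blank centre strip (spine).
- small4: undersized pellet: dark grey upright cylinder, 22 mm diameter, 16 mm tall, 12 g; origin at its centre, z along its own axis. It starts standing on the scoop's blank centre strip (spine).
- large1: full-size pellet: dark grey upright cylinder, 38 mm diameter, 30 mm tall, 55 g; origin at its centre, z along its own axis. It starts in the scoop beside the spine, standing over a slot which it cannot pass. It chips if it falls far.
- large2: full-size pellet: dark grey upright cylinder, 38 mm diameter, 30 mm tall, 55 g; origin at its centre, z along its own axis. It starts in the scoop beside the spine, standing over a slot which it cannot pass. It chips if it falls far.
- large3: full-size pellet: dark grey upright cylinder, 38 mm diameter, 30 mm tall, 55 g; origin at its centre, z along its own axis. It starts in the scoop beside the spine, standing over a slot which it cannot pass. It chips if it falls far.
- halfshell1: bystander: kraft paper half shell, an open bowl 104 mm across and 50 mm high. Origin: underside.
- halfshell2: bystander: kraft paper half shell, an open bowl 90 mm across and 43 mm high. Origin: underside.
- tape: bystander: roll of kraft tape lying flat, 70 mm across, 24 mm high. Origin: underside.
- mallet: bystander: wooden mallet lying flat, 200 mm long. Origin: underside.
- gluepot: bystander: white glue jar with a red cap, 64 mm across, 85 mm high. Origin: underside.
Things that resemble listed ones, but are neither listed nor needed, are in the scene too. What is shaped like the large1 but orange or turquoise is not meant.

How it is judged:
On the way, in this order (a step that is already met when the one before it is completed fails the run):
1. the scoop is held over the tray, within 10 degrees of level (its origin within 70 mm of the tray's centre along each of the tray's axes, and above the rim), with all seven pellets still in it (x of scoop in the frame of tray between -0.07 and 0.07 m and y of scoop in the frame of tray between -0.07 and 0.07 m and z of scoop in the frame of tray between 0.055 and 0.25 m and angle between scoop's own z axis and vertical below 0.175 rad and contact force between the fingers and scoop above 1 N and x of small1 in the frame of scoop between -0.06 and 0.085 m and y of small1 in the frame of scoop between -0.06 and 0.06 m and z of small1 in the frame of scoop between 0 and 0.06 m and x of small2 in the frame of scoop between -0.06 and 0.085 m and y of small2 in the frame of scoop between -0.06 and 0.06 m and z of small2 in the frame of scoop between 0 and 0.06 m and x of small3 in the frame of scoop between -0.06 and 0.085 m and y of small3 in the frame of scoop between -0.06 and 0.06 m and z of small3 in the frame of scoop between 0 and 0.06 m and x of small4 in the frame of scoop between -0.06 and 0.085 m and y of small4 in the frame of scoop between -0.06 and 0.06 m and z of small4 in the frame of scoop between 0 and 0.06 m and x of large1 in the frame of scoop between -0.06 and 0.085 m and y of large1 in the frame of scoop between -0.06 and 0.06 m and z of large1 in the frame of scoop between 0 and 0.06 m and x of large2 in the frame of scoop between -0.06 and 0.085 m and y of large2 in the frame of scoop between -0.06 and 0.06 m and z of large2 in the frame of scoop between 0 and 0.06 m and x of large3 in the frame of scoop between -0.06 and 0.085 m and y of large3 in the frame of scoop between -0.06 and 0.06 m and z of large3 in the frame of scoop between 0 and 0.06 m), for 0.2 s.
2. all four undersized pellets lie in the tray while all three full-size ones are still in the scoop (x of small1 in the frame of tray between -0.11 and 0.11 m and y of small1 in the frame of tray between -0.09 and 0.09 m and z of small1 in the frame of tray between 0 and 0.055 m and x of small2 in the frame of tray between -0.11 and 0.11 m and y of small2 in the frame of tray between -0.09 and 0.09 m and z of small2 in the frame of tray between 0 and 0.055 m and x of small3 in the frame of tray between -0.11 and 0.11 m and y of small3 in the frame of tray between -0.09 and 0.09 m and z of small3 in the frame of tray between 0 and 0.055 m and x of small4 in the frame of tray between -0.11 and 0.11 m and y of small4 in the frame of tray between -0.09 and 0.09 m and z of small4 in the frame of tray between 0 and 0.055 m and x of large1 in the frame of scoop between -0.06 and 0.085 m and y of large1 in the frame of scoop between -0.06 and 0.06 m and z of large1 in the frame of scoop between 0 and 0.06 m and x of large2 in the frame of scoop between -0.06 and 0.085 m and y of large2 in the frame of scoop between -0.06 and 0.06 m and z of large2 in the frame of scoop between 0 and 0.06 m and x of large3 in the frame of scoop between -0.06 and 0.085 m and y of large3 in the frame of scoop between -0.06 and 0.06 m and z of large3 in the frame of scoop between 0 and 0.06 m), for 0.2 s.
3. all three full-size pellets are in the basket (x of large1 in the frame of basket between -0.11 and 0.11 m and y of large1 in the frame of basket between -0.09 and 0.09 m and z of large1 in the frame of basket between 0 and 0.06 m and x of large2 in the frame of basket between -0.11 and 0.11 m and y of large2 in the frame of basket between -0.09 and 0.09 m and z of large2 in the frame of basket between 0 and 0.06 m and x of large3 in the frame of basket between -0.11 and 0.11 m and y of large3 in the frame of basket between -0.09 and 0.09 m and z of large3 in the frame of basket between 0 and 0.06 m), for 0.2 s.
At the end, for the whole second after the job is handed in: Four undersized pellets in the tray, three full-size ones in the basket (inside the walls, below the rim). Scoop on its stand: 12 mm back to 35 mm nosewards of its place, 15 mm sideways, origin 67 to 85 mm high, sloping 8 to 16 degrees, nose within 15 degrees. All at rest (all of step 3 and x of small1 in the frame of tray between -0.11 and 0.11 m and y of small1 in the frame of tray between -0.09 and 0.09 m and z of small1 in the frame of tray between 0 and 0.055 m and x of small2 in the frame of tray between -0.11 and 0.11 m and y of small2 in the frame of tray between -0.09 and 0.09 m and z of small2 in the frame of tray between 0 and 0.055 m and x of small3 in the frame of tray between -0.11 and 0.11 m and y of small3 in the frame of tray between -0.09 and 0.09 m and z of small3 in the frame of tray between 0 and 0.055 m and x of small4 in the frame of tray between -0.11 and 0.11 m and y of small4 in the frame of tray between -0.09 and 0.09 m and z of small4 in the frame of tray between 0 and 0.055 m and x of scoop in the frame of stand between -0.012 and 0.035 m and y of scoop in the frame of stand between -0.015 and 0.015 m and z of scoop in the frame of stand between 0.067 and 0.085 m and angle between the z axis of scoop and the z axis of stand, either way round between 0.14 and 0.28 rad and angle between the x axis of scoop and the x axis of stand, either way round below 0.35 rad and linear speed of scoop below 0.02 m/s and linear speed of each of small1, small2, small3, small4, large1, large2, large3 below 0.05 m/s); the robot touches nothing.
It fails at once if the scoop is sloped more than 20 degrees from level while an undersized pellet is still in it (angle between scoop's own z axis and vertical above 0.35 rad and ((x of small1 in the frame of scoop between -0.06 and 0.085 m and y of small1 in the frame of scoop between -0.06 and 0.06 m and z of small1 in the frame of scoop between 0 and 0.06 m) or (x of small2 in the frame of scoop between -0.06 and 0.085 m and y of small2 in the frame of scoop between -0.06 and 0.06 m and z of small2 in the frame of scoop between 0 and 0.06 m) or (x of small3 in the frame of scoop between -0.06 and 0.085 m and y of small3 in the frame of scoop between -0.06 and 0.06 m and z of small3 in the frame of scoop between 0 and 0.06 m) or (x of small4 in the frame of scoop between -0.06 and 0.085 m and y of small4 in the frame of scoop between -0.06 and 0.06 m and z of small4 in the frame of scoop between 0 and 0.06 m))).
It fails at once if a full-size pellet falls hard: faster than 2 m/s, as after a fall of 200 mm (linear speed of any of large1, large2, large3 above 2 m/s).
It fails at once if a bystander (half shell, tape, mallet, glue pot) is moved more than 20 mm (distance of any of halfshell1, halfshell2, tape, mallet, gluepot from where it was at the start of the episode above 0.02 m).
It also fails if it takes over 72 s, if anything falls off the work surface, if the arm or the gripper's body presses on something with over 40 N, if the wrist force passes 120 N, or if a joint passes its speed limit or range.

## Working session

There is one attempt and no reset: what is moved stays moved. The work goes in short steps, Python scripts to look and compute and a tool call to move; the robot and the scene stay as the last step left them, time stands still between calls to the robot, and variables do not carry over. Pictures are saved under pics/ and viewed, at most 10 in all, crops included, and the job is handed in when it is done.

Besides the shell and the picture viewer there is one more tool, called after "Call:" as a command line: name --pt "numbers of a row" for each row, then --argument value for the rest. play_rows: Moves the arm, as the interface text tells. Its arguments: {"type":"object","properties":{"commands":{"type":"array","items":{"type":"array","items":{"type":"number"}}},"hand":{"type":"number"}},"required":["commands"]}

```bash
ls; mkdir -p pics; python3 - <<'E'
from plant import manip, imaging
import cv2
print(manip.state())
for n in ("top","side"):
    f=imaging.grab_frame(n); cv2.imwrite(f"pics/{n}0.png",f["image"][:,:,::-1])
    print(n,f["fx"],f["cx"],f["cy"],f["R"],f["t"])
print(imaging.grab_frame("wrist")["mount"])
E
```

```text
pics
{'time': 0.0, 'joint_pos': array([-1.23101235e+00,  5.33597433e-02,  1.61430084e+00,  3.04180686e-05,
        1.47599839e+00, -1.19025928e-01]), 'joint_vel': array([ 0.00011013, -0.00163885, -0.00116253, -0.00059837, -0.00025212,
       -0.00022751]), 'joint_efforts': array([-6.62295806e-04, -3.93677294e+01, -3.70177567e+01, -1.57282907e-04,
        7.17664356e-03,  7.53008749e-06]), 'tool_pos': array([ 0.27659397, -0.55980021,  0.24405712]), 'tool_rot': array([-1.02853694e-03,  9.73801691e-01,  2.27396569e-01, -9.87602785e-05]), 'contact_force': array([ 0.62050249,  0.8759834 , -0.31099761]), 'ft_torque': array([-0.04984063, -0.03097609, -0.00962279]), 'grasp_force': 0.0, 'gripper_width': 1.0001811288097648}
top 388.46834973268864 319.4892973545085 200.13756433405857 [[-0.0266546  -0.99938705  0.0226949 ]
 [-0.98140789  0.02184481 -0.19068654]
 [ 0.1900739  -0.02735563 -0.9813886 ]] [-0.01718218  0.58223049  0.87131131]
side 443.81680633458336 326.8908696304834 196.3578411160613 [[ 0.90288929 -0.42986423 -0.00276841]
 [-0.32088035 -0.66966549 -0.66976408]
 [ 0.28605371  0.60561115 -0.74256879]] [-0.54126072  0.23044333  0.88968916]
[[-2.38712885e-04 -9.65629626e-01 -2.59921852e-01  6.59329151e-02]
 [ 9.99999901e-01 -1.33071276e-04 -4.24032432e-04 -4.30310047e-04]
 [ 3.74870146e-04 -2.59921928e-01  9.65629562e-01 -1.28709470e-01]
 [ 0.00000000e+00  0.00000000e+00  0.00000000e+00  1.00000000e+00]]
```

View pics/top0.png

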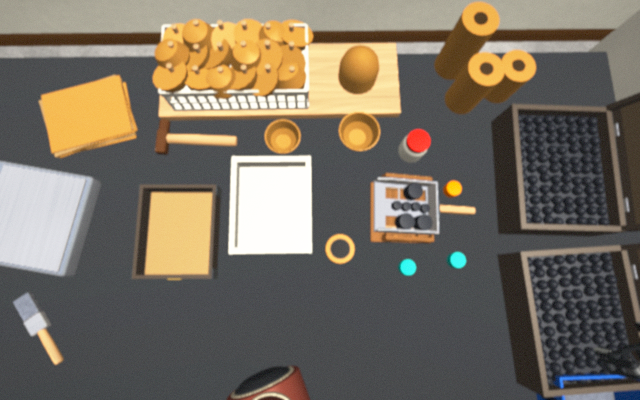

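View pics/side0.png

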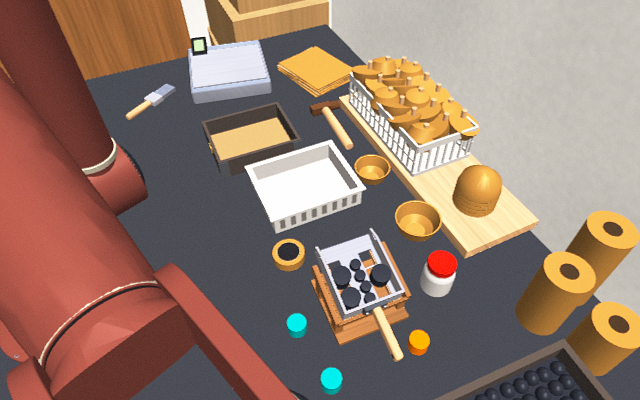

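The top view shows the scoop at (404,207) with its nose to the left (+y) and its handle at (440–475,210). The tray rim spans (134–217,185–278) and the white basket (229–312,156–254). The side view agrees, with the handle at (375,310)–(398,355).

```bash
cat > h.py <<'E'
import numpy as np, cv2
from scipy.spatial.transform import Rotation as Ro
from plant import manip, imaging
def grab(n): return imaging.grab_frame(n)
def ray(f,u,v):
    d=np.array([(u-f["cx"])/f["fx"],(v-f["cy"])/f["fy"],1.0]); R=f["R"]
    return -R.T@f["t"], R.T@d
def onz(f,u,v,z):
    c,d=ray(f,u,v); return c+d*(z-c[2])/d[2]
def proj(f,X):
    p=f["R"]@np.asarray(X,float)+f["t"]; return f["fx"]*p[0]/p[2]+f["cx"],f["fy"]*p[1]/p[2]+f["cy"]
def tri(a,b):
    (c1,d1),(c2,d2)=a,b
    s=np.linalg.lstsq(np.c_[d1,-d2],c2-c1,rcond=None)[0]
    p,q=c1+s[0]*d1,c2+s[1]*d2; return (p+q)/2,np.linalg.norm(p-q)
def pose():
    s=manip.state(); return s["tool_pos"],Ro.from_quat(s["tool_rot"],scalar_first=True)
E
python3 - <<'E'
from h import *
t=grab("top");s=grab("side")
for nm,c in (("tray",[(138,185),(217,185),(216,278),(134,278)]),("basket",[(230,156),(312,156),(312,254),(229,253)])):
    P=np.array([onz(t,*q,.055) for q in c]); print(nm,P.round(3).tolist(),P.mean(0).round(3))
a=cv2.resize(t["image"][160:260,350:490],None,fx=5,fy=5,interpolation=cv2.INTER_CUBIC)[:300*2]
b=cv2.resize(s["image"][225:365,300:410],None,fx=4,fy=4,interpolation=cv2.INTER_CUBIC)
a=a[:,:]
cv2.imwrite("pics/za.png",a[:,:,::-1]);cv2.imwrite("pics/zb.png",b[:,:,::-1]);print(a.shape,b.shape)
E
```

```text
tray [[0.628, 0.4, 0.055], [0.624, 0.213, 0.055], [0.406, 0.21, 0.055], [0.411, 0.396, 0.055]] [0.517 0.305 0.055]
basket [[0.696, 0.183, 0.055], [0.692, -0.016, 0.055], [0.455, -0.011, 0.055], [0.462, 0.182, 0.055]] [0.576 0.085 0.055]
(500, 700, 3) (560, 440, 3)
```

View pics/za.png

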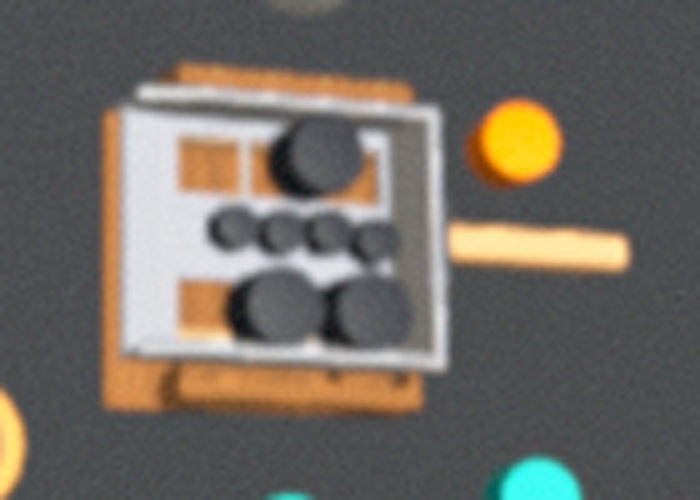

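View pics/zb.png

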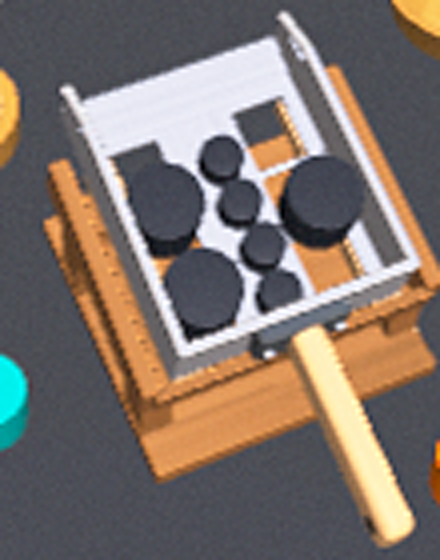

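The top crop shows the handle's top face running from (448,243) to (629,252), which is (439.2,208.2)–(475.4,210) in the full image. In the side crop it runs from (308,332) to (393,520), or (376.6,307.6)–(397.9,354.6). All seven pellets are in place: three large ones over the slots and four small ones on the spine.

```bash
python3 - <<'E'
from h import *
t=grab("top");s=grab("side")
P=[]
for a,b in (((439.4,208.2),(376.6,307.6)),((475.4,210),(397.9,354.6))):
    p,e=tri(ray(t,*a),ray(s,*b)); P.append(p); print(p.round(4),round(e,4))
d=P[1]-P[0]; print(np.degrees(np.arctan2(d[0],-d[1])),np.linalg.norm(d), np.degrees(np.arcsin(d[2]/np.linalg.norm(d))))
# model: far end at scoop(-162,0,34), origin height 75, slope 12, nose +y; fit from z-known
c,sn=np.cos(np.radians(12)),np.sin(np.radians(12))
zf=.075-.162*sn+.034*c; zn=.075-.059*sn+.034*c
A=onz(t,475.4,210,zf);B=onz(t,439.4,208.2,zn);A2=onz(s,397.9,354.6,zf);B2=onz(s,376.6,307.6,zn)
print(A,A2,B,B2)
# stand base left side corners, scoop wall tops
k=lambda u,v:(350+(u+.5)/5-.5,160+(v+.5)/5-.5)
for q in ((124,356),(122,105),(447,370),(440,106)): print(q,onz(t,*k(*q),.09+(.015 if q[0]>400 else 0)).round(3))
for q in ((105,408),(105,110)): print("base",onz(t,*k(*q),.0).round(3))
print(manip.state()["tool_rot"], pose()[1].as_matrix().round(3))
E
```

```text
[ 0.5511 -0.3071  0.0891] 0.002
[ 0.545  -0.3944  0.0794] 0.0011
-3.9944784934977284 0.08797342965952673 -6.306092629772769
[ 0.54632798 -0.39665168  0.07457532] [ 0.54604714 -0.39282657  0.07457532] [ 0.54901539 -0.30448068  0.09599023] [ 0.54980963 -0.31020923  0.09599023]
(124, 356) [ 0.501 -0.153  0.09 ]
(122, 105) [ 0.619 -0.159  0.09 ]
(447, 370) [ 0.49  -0.296  0.105]
(440, 106) [ 0.611 -0.303  0.105]
base [ 0.486 -0.158  0.   ]
base [ 0.638 -0.165  0.   ]
[-2.40698423e-04  9.73803003e-01  2.27393167e-01 -3.43534699e-06] [[ 0.897  0.443 -0.   ]
 [ 0.443 -0.897  0.   ]
 [ 0.    -0.    -1.   ]]
```

Call:
play_rows --pt "15 -4 0 0 0 0" --pt "30 -8 0 0 0 0" --pt "35 -9 0 0 0 0" --pt "35 -9 0 0 0 0" --pt "35 -9 0 0 0 0" --hand 50

```text
time: 0.77
tool_pos: [0.3954, -0.4572, 0.2454]
tool_rot: [-0.0, 0.974, 0.227, 0.0]
contact_force: [0.7, -1.1, -0.9]
gripper_width: 0.586
grasp_force: 0.0
```

Call:
play_rows --pt "35 -9 10 0 0 0" --pt "35 -9 15 0 0 0" --pt "35 -9 15 0 0 0" --pt "35 -9 15 0 0 0" --pt "30 -8 10 0 0 0"

```text
time: 1.18
tool_pos: [0.5283, -0.3411, 0.1787]
tool_rot: [-0.001, 0.974, 0.228, -0.0]
contact_force: [0.1, -0.9, -0.3]
gripper_width: 0.581
grasp_force: 0.0
```

Call:
play_rows --pt "20 -6 10 0 0 -4" --pt "10 -3 5 0 0 -7" --pt "0 0 0 0 0 -7" --pt "0 0 0 0 0 -7" --pt "0 0 0 0 0 -7"

```text
time: 1.6
tool_pos: [0.5499, -0.3209, 0.165]
tool_rot: [-0.0, 0.872, 0.49, 0.0]
contact_force: [-0.1, -0.4, 0.5]
gripper_width: 0.585
grasp_force: 0.0
```

Call:
play_rows --pt "0 0 0 0 0 -7" --pt "0 0 0 0 0 -7" --pt "0 0 0 0 0 -7" --pt "0 0 0 0 0 -7" --pt "0 0 0 0 0 -1"

```text
time: 2.02
tool_pos: [0.5496, -0.3215, 0.1653]
tool_rot: [-0.0, 0.723, 0.691, 0.0]
contact_force: [1.3, -0.6, -1.2]
gripper_width: 0.586
grasp_force: 0.0
```

Call:
play_rows --pt "0 0 0 0 6 0" --pt "0 0 0 0 6 0" --pt "0 0 0 0 0 0" --pt "0 0 0 0 0 0"

```text
time: 2.35
tool_pos: [0.5492, -0.3229, 0.1648]
tool_rot: [-0.072, 0.721, 0.685, 0.075]
contact_force: [-0.0, 0.6, -0.2]
gripper_width: 0.583
grasp_force: 0.0
```

```bash
cat > d.py <<'E'
from h import *
import sys
p,R=pose(); s=manip.state()
print(s["time"],p.round(4),R.as_matrix().round(3).tolist(),s["joint_pos"].round(2),s["contact_force"].round(1),s["gripper_width"])
if len(sys.argv)>1:
    T=np.array([float(a) for a in sys.argv[1:4]]); print("tool delta mm",(R.inv().apply(T-p)*1e3).round(1))
E
python3 d.py .5496 -.3225 .0733
python3 - <<'E'
from h import *
p,R=pose(); f=grab("wrist"); M=f["mount"]; im=f["image"]
cv2.imwrite("pics/w1.png",im[:,:,::-1])
hsv=cv2.cvtColor(im,cv2.COLOR_RGB2HSV)
# expected pixels of handle far/near ends from estimate
Rc=R.as_matrix()@M[:3,:3]; tc=R.as_matrix()@M[:3,3]+p
def pj(X):
    q=Rc.T@(np.array(X)-tc); return (f["fx"]*q[0]/q[2]+f["cx"],f["fy"]*q[1]/q[2]+f["cy"])
n=np.array([.05,.9987,0]); O=np.array([.554,-.233,.075]); c,s=np.cos(np.radians(12)),np.sin(np.radians(12))
S=lambda x,z:O+n*(x*c-z*s)+np.array([0,0,x*s+z*c])
print("far",pj(S(-.162,.034)),"near",pj(S(-.059,.034)))
E
```

```text
2.35 [ 0.5492 -0.3229  0.1648] [[0.049, 0.999, 0.009], [0.977, -0.05, 0.206], [0.206, -0.001, -0.978]] [-0.72  0.21  1.59  0.16  1.48 -0.69] [-0.   0.6 -0.2] 0.5831302642837005
tool delta mm [-18.5   0.5  89.6]
far (np.float64(320.2580625268731), np.float64(320.7163679873703)) near (np.float64(320.21346215114625), np.float64(203.04111600269113))
```

View pics/w1.png

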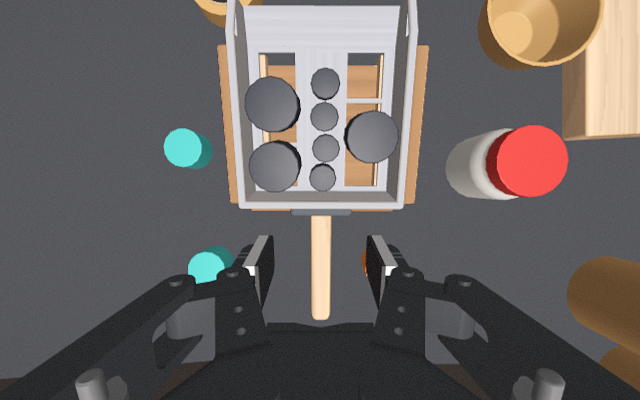

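The wrist view shows the handle from (320,215) to (320,319), centred between the fingers and matching the prediction. All seven pellets are in place, so I'm descending.

Call:
play_rows --pt "-9 0 5 0 0 0" --pt "-9 0 10 0 0 0" --pt "0 0 12 0 0 0" --pt "0 0 12 0 0 0" --pt "0 0 12 0 0 0"

```text
time: 2.82
tool_pos: [0.5485, -0.3284, 0.1095]
tool_rot: [-0.073, 0.72, 0.686, 0.076]
contact_force: [-0.6, 0.7, -0.9]
gripper_width: 0.587
grasp_force: 0.0
```

Call:
play_rows --pt "0 0 12 0 0 0" --pt "0 0 11 0 0 0" --pt "0 0 10 0 0 0" --pt "0 0 6 0 0 0" --pt "0 0 0 0 0 0"

```text
time: 3.23
tool_pos: [0.5485, -0.3201, 0.0714]
tool_rot: [-0.074, 0.72, 0.686, 0.075]
contact_force: [0.4, 0.4, -0.7]
gripper_width: 0.583
grasp_force: 0.0
```

```bash
python3 d.py .5496 -.3225 .0733
```

```text
3.2333 [ 0.5485 -0.3201  0.0714] [[0.046, 0.999, 0.007], [0.977, -0.047, 0.21], [0.21, -0.003, -0.978]] [-0.71  0.3   1.64  0.17  1.33 -0.72] [ 0.4  0.4 -0.7] 0.5832818568951389
tool delta mm [-1.9  1.2 -2.4]
```

Adjust slightly and close.

Call:
play_rows --pt "-2 1 -2 0 0 0" --pt "0 0 0 0 0 0"

```text
time: 3.4
tool_pos: [0.551, -0.3246, 0.0763]
tool_rot: [-0.071, 0.72, 0.686, 0.076]
contact_force: [-0.5, -0.4, -0.1]
gripper_width: 0.586
grasp_force: 0.0
```

Call:
play_rows --pt "0 0 0 0 0 0" --pt "0 0 0 0 0 0" --pt "0 0 0 0 0 0" --pt "0 0 0 0 0 0" --pt "0 0 0 0 0 0" --hand 0

```text
time: 3.82
tool_pos: [0.5505, -0.3241, 0.0759]
tool_rot: [-0.072, 0.72, 0.686, 0.076]
contact_force: [-1.7, 0.3, 3.0]
gripper_width: 0.177
grasp_force: 60.3
```

Call:
play_rows --pt "0 0 0 0 0 0" --pt "0 0 0 0 0 0" --pt "0 0 0 0 0 0" --pt "0 0 0 0 0 0" --pt "0 0 0 0 0 0"

```text
time: 4.23
tool_pos: [0.5505, -0.3241, 0.0759]
tool_rot: [-0.072, 0.72, 0.686, 0.076]
contact_force: [-3.1, -1.8, 3.9]
gripper_width: 0.18
grasp_force: 60.6
```

Call:
play_rows --pt "0.4 0 -2 0 0 0" --pt "0.8 0 -4 0 0 0" --pt "1.3 0 -6 0 0 0" --pt "1.7 0 -8 0 0 0" --pt "1.7 0 -8 0 0 0"

```text
time: 4.65
tool_pos: [0.5498, -0.3231, 0.1033]
tool_rot: [-0.073, 0.72, 0.686, 0.075]
contact_force: [0.3, -0.4, -4.3]
gripper_width: 0.173
grasp_force: 59.2
```

Call:
play_rows --pt "1.7 0 -8 0 0 0" --pt "1.7 0 -8 0 0 0" --pt "1.3 0 -6 0 0 0" --pt "0.8 0 -4 0 0 0" --pt "0 0 0 0 0 0"

```text
time: 5.07
tool_pos: [0.5509, -0.3242, 0.132]
tool_rot: [-0.071, 0.72, 0.687, 0.076]
contact_force: [0.0, -0.2, -5.3]
gripper_width: 0.182
grasp_force: 59.2
```

```bash
python3 d.py; python3 - <<'E'
from h import *
s=grab("side"); b=cv2.resize(s["image"][130:390,200:460],None,fx=2.3,fy=2.3,interpolation=cv2.INTER_CUBIC)
cv2.imwrite("pics/s2.png",b[:,:,::-1])
E
```

```text
5.0667 [ 0.5509 -0.3242  0.132 ] [[0.046, 0.999, 0.012], [0.977, -0.047, 0.206], [0.206, 0.002, -0.978]] [-0.72  0.24  1.61  0.17  1.42 -0.71] [ 0.  -0.2 -5.3] 0.18154829546157308
```

View pics/s2.png

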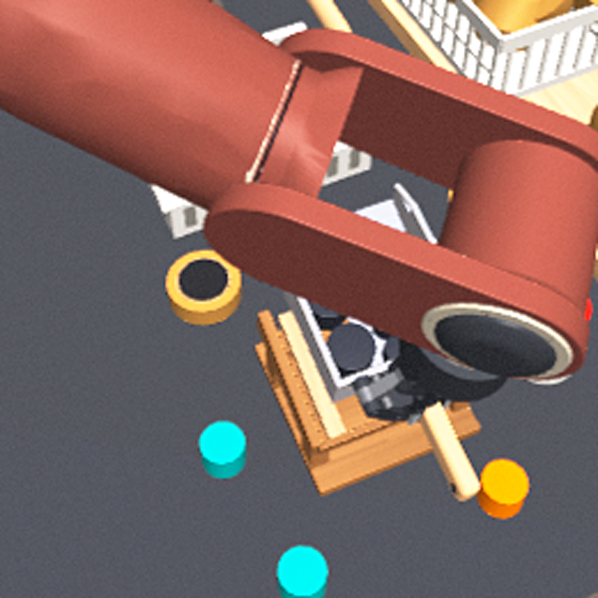

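The side view shows the scoop lifted clear of its stand with pellets still in it. I'm levelling it gently and checking for slip with the wrist camera.

Call:
play_rows --pt "1 0 -5 0 -1 0" --pt "1 0 -6 0 -2 0" --pt "1 0 -6 0 -2 0" --pt "1 0 -6 0 -2 0" --pt "0 0 -5 0 -2 0"

```text
time: 5.53
tool_pos: [0.55, -0.3237, 0.1587]
tool_rot: [-0.018, 0.723, 0.69, 0.018]
contact_force: [0.6, -0.0, -5.0]
gripper_width: 0.171
grasp_force: 59.2
```

Call:
play_rows --pt "0 0 -3 0 -1 0" --pt "0 0 0 0 0 0" --pt "0 0 0 0 0 0"

```text
time: 5.78
tool_pos: [0.5502, -0.3238, 0.1614]
tool_rot: [-0.012, 0.723, 0.69, 0.013]
contact_force: [-0.4, -0.7, -5.4]
gripper_width: 0.177
grasp_force: 59.2
```

```bash
cat > w.py <<'E'
from h import *
import sys
f=grab("wrist"); M=f["mount"]; im=f["image"].copy()
for x in (-.057,.057):
  for y in (-.057,.057):
    q=M[:3,:3].T@(np.array([x+.089,-y,.020-.038*(1)])-M[:3,3])
    u,v=f["fx"]*q[0]/q[2]+f["cx"],f["fy"]*q[1]/q[2]+f["cy"]; print(x,y,round(u,1),round(v,1))
    cv2.circle(im,(int(u),int(v)),4,(255,0,0),1)
cv2.imwrite("pics/%s.png"%sys.argv[1],im[:,:,::-1])
E
python3 w.py w3; python3 d.py
```

```text
-0.057 -0.057 457.2 211.2
-0.057 0.057 182.1 211.3
0.057 -0.057 504.3 -142.2
0.057 0.057 134.7 -142.0
5.8333 [ 0.55  -0.324  0.161] [[0.047, 0.999, 0.001], [0.998, -0.047, 0.036], [0.036, -0.001, -0.999]] [-0.66  0.16  1.64  0.03  1.36 -0.62] [-0.8 -0.7 -5.2] 0.17387121327456612
```

View pics/w3.png

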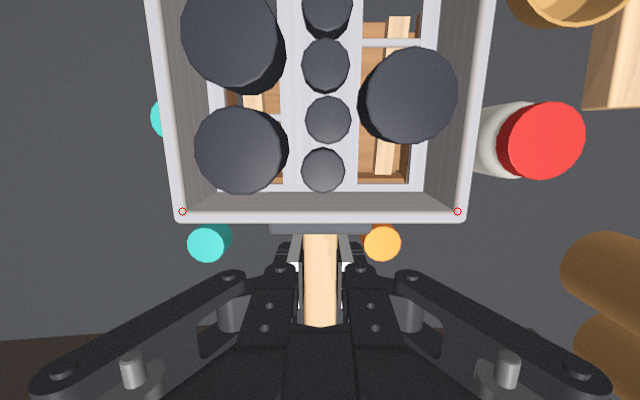

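The wrist view shows the scoop's rear rim at row 216–222 with corners at (176,222) and (465,222), matching the no-slip prediction. All seven pellets are in place, so I'm carrying it to the tray.

Call:
play_rows --pt "4 0 0 0 0 0" --pt "8 -1 0 0 0 0" --pt "12 -2 0 0 0 0" --pt "16 -3 0 0 0 0" --pt "20 -3 0 0 0 0"

```text
time: 6.25
tool_pos: [0.5436, -0.2627, 0.1635]
tool_rot: [-0.012, 0.724, 0.69, 0.013]
contact_force: [0.1, 0.3, -5.1]
gripper_width: 0.177
grasp_force: 59.2
```

Call:
play_rows --pt "24 -3 0 0 0 0" --pt "24 -3 1 0 0 0" --pt "24 -3 1 0 0 0" --pt "24 -3 1 0 0 0" --pt "24 -3 1 0 0 0"

```text
time: 6.67
tool_pos: [0.5339, -0.1406, 0.1638]
tool_rot: [-0.012, 0.723, 0.69, 0.013]
contact_force: [0.2, 0.1, -4.3]
gripper_width: 0.177
grasp_force: 59.2
```

Call:
play_rows --pt "24 -3 1 0 0 0" --pt "24 -3 1 0 0 0" --pt "24 -3 1 0 0 0" --pt "24 -3 1 0 0 0" --pt "24 -3 1 0 0 0"

```text
time: 7.08
tool_pos: [0.5242, -0.0202, 0.1629]
tool_rot: [-0.012, 0.723, 0.69, 0.013]
contact_force: [-0.3, 0.6, -5.5]
gripper_width: 0.171
grasp_force: 59.2
```

Call:
play_rows --pt "24 -3 1 0 0 0" --pt "24 -3 1 0 0 0" --pt "24 -3 1 0 0 0" --pt "24 -3 1 0 0 0" --pt "24 -3 1 0 0 0"

```text
time: 7.5
tool_pos: [0.5145, 0.1003, 0.1621]
tool_rot: [-0.013, 0.723, 0.69, 0.012]
contact_force: [0.3, -0.3, -5.1]
gripper_width: 0.18
grasp_force: 59.2
```

Call:
play_rows --pt "24 -3 1 0 0 0" --pt "24 -3 1 0 0 0" --pt "20 -2 2 0 0 0" --pt "16 -2 2 0 0 0" --pt "12 -1 3 0 0 0"

```text
time: 7.92
tool_pos: [0.5081, 0.197, 0.1566]
tool_rot: [-0.013, 0.723, 0.691, 0.012]
contact_force: [-0.2, -1.0, -5.4]
gripper_width: 0.174
grasp_force: 59.2
```

Call:
play_rows --pt "8 0 3 0 0 0" --pt "4 0 3 0 0 0" --pt "0 0 2 0 0 0" --pt "0 0 0 0 0 0"

```text
time: 8.25
tool_pos: [0.5098, 0.2065, 0.1481]
tool_rot: [-0.012, 0.724, 0.69, 0.012]
contact_force: [-0.7, -0.6, -4.9]
gripper_width: 0.173
grasp_force: 59.2
```

```bash
python3 d.py .5125 .216 .121; python3 - <<'E'
from h import *
t=grab("top"); cv2.imwrite("pics/t4.png",t["image"][100:340,60:420,::-1])
E
python3 w.py w4; python3 - <<'E'
import cv2,numpy as np
a=cv2.imread("pics/t4.png");b=cv2.imread("pics/w4.png")[:240]
b=cv2.resize(b,(640,240)); a=cv2.resize(a,None,fx=1.5,fy=1.5)
c=np.zeros((600,640,3),np.uint8);c[:360,:540]=a;c[360:]=b;cv2.imwrite("pics/c4.png",c)
E
```

```text
8.25 [0.5098 0.2065 0.1481] [[0.047, 0.999, -0.0], [0.998, -0.047, 0.034], [0.034, -0.002, -0.999]] [ 0.23 -0.05  1.89  0.03  1.3   0.27] [-0.7 -0.6 -4.9] 0.17345466801057305
tool delta mm [ 8.7  2.3 27.4]
-0.057 -0.057 457.2 211.2
-0.057 0.057 182.1 211.3
0.057 -0.057 504.3 -142.2
0.057 0.057 134.7 -142.0
```

View pics/c4.png

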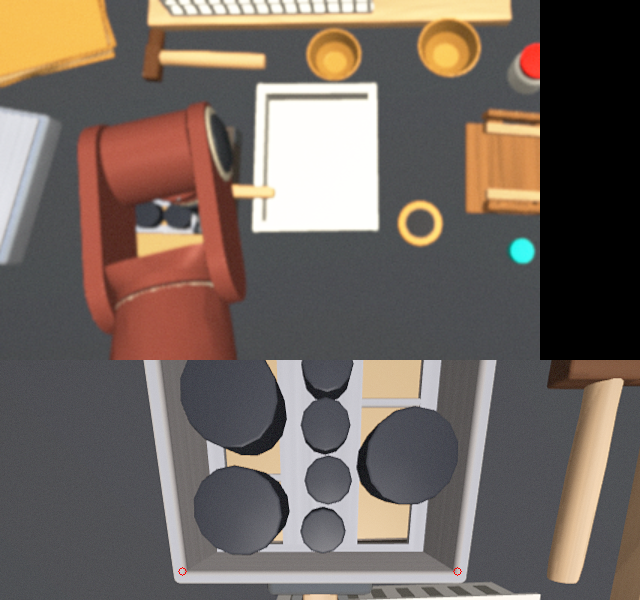

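The top view shows the scoop over the tray. The wrist view shows all seven pellets in it and the brown paper through the slots. I'm lowering it a little, holding, then shaking.

Call:
play_rows --pt "3 1 5 0 0 0" --pt "4 1 8 0 0 0" --pt "2 0 8 0 0 0" --pt "0 0 4 0 0 0" --pt "0 0 0 0 0 0"

```text
time: 8.77
tool_pos: [0.5115, 0.2165, 0.122]
tool_rot: [-0.013, 0.723, 0.69, 0.011]
contact_force: [-0.3, -0.5, -5.8]
gripper_width: 0.176
grasp_force: 59.1
```

Call:
play_rows --pt "0 0 0 0 0 0" --pt "0 0 0 0 0 0" --pt "0 0 0 0 0 0" --pt "0 -10 0 0 0 0" --pt "0 -12 0 0 0 0"

```text
time: 9.18
tool_pos: [0.4909, 0.2178, 0.1249]
tool_rot: [-0.012, 0.724, 0.69, 0.013]
contact_force: [-0.6, -1.0, -4.6]
gripper_width: 0.175
grasp_force: 59.2
```

Call:
play_rows --pt "0 22 0 0 0 0" --pt "0 22 0 0 0 0" --pt "0 -22 0 0 0 0" --pt "0 -22 0 0 0 0"

```text
time: 9.52
tool_pos: [0.4913, 0.2176, 0.124]
tool_rot: [-0.012, 0.724, 0.69, 0.012]
contact_force: [-1.5, -0.4, -5.1]
gripper_width: 0.177
grasp_force: 59.8
```

Call:
play_rows --pt "0 22 0 0 0 0" --pt "0 22 0 0 0 0" --pt "0 -22 0 0 0 0" --pt "0 -22 0 0 0 0"

```text
time: 9.85
tool_pos: [0.4913, 0.2176, 0.124]
tool_rot: [-0.012, 0.724, 0.69, 0.012]
contact_force: [-2.2, 0.6, -4.0]
gripper_width: 0.179
grasp_force: 60.1
```

Call:
play_rows --pt "0 22 0 0 0 0" --pt "0 22 0 0 0 0" --pt "0 -22 0 0 0 0" --pt "0 -22 0 0 0 0"

```text
time: 10.18
tool_pos: [0.4913, 0.2176, 0.1241]
tool_rot: [-0.012, 0.724, 0.69, 0.012]
contact_force: [-1.1, 1.4, -4.0]
gripper_width: 0.176
grasp_force: 60.3
```

Call:
play_rows --pt "0 22 0 0 0 0" --pt "0 22 0 0 0 0" --pt "0 -22 0 0 0 0" --pt "0 -22 0 0 0 0"

```text
time: 10.52
tool_pos: [0.4914, 0.2176, 0.1241]
tool_rot: [-0.012, 0.724, 0.69, 0.012]
contact_force: [-0.1, 1.1, -3.1]
gripper_width: 0.176
grasp_force: 60.3
```

Call:
play_rows --pt "0 22 0 0 0 0" --pt "0 0 0 0 0 0" --pt "0 0 0 0 0 0"

```text
time: 10.77
tool_pos: [0.5131, 0.2169, 0.1253]
tool_rot: [-0.012, 0.724, 0.69, 0.013]
contact_force: [0.7, 0.5, -4.8]
gripper_width: 0.177
grasp_force: 60.3
```

```bash
cat > cnt.py <<'E'
from h import *
import sys
def blobs(im,box,lo,thr=75):
    x0,y0,x1,y1=box; g=cv2.cvtColor(im,cv2.COLOR_RGB2GRAY)[y0:y1,x0:x1]
    m=(cv2.medianBlur(g,3)<thr).astype(np.uint8)
    n,_,st,c=cv2.connectedComponentsWithStats(m)
    return [(int(st[i,4]),(c[i]+[x0,y0]).round(0).astype(int).tolist()) for i in range(1,n) if st[i,4]>lo]
f=grab("wrist")["image"]; print("wrist",blobs(f,(205,0,435,195),150)); cv2.imwrite("pics/%s.png"%sys.argv[1],f[:,:,::-1])
t=grab("top")["image"]; print("top tray",blobs(t,(146,194,212,272),12)); cv2.imwrite("pics/%st.png"%sys.argv[1],t[:,:,::-1])
E
python3 cnt.py a1; python3 d.py .5125 .216 .121
```

```text
wrist [(5527, [288, 34]), (155, [395, 115])]
top tray [(158, [207, 203]), (449, [206, 239]), (563, [163, 237])]
10.8667 [0.5133 0.217  0.1256] [[0.047, 0.999, 0.003], [0.998, -0.047, 0.036], [0.036, 0.002, -0.999]] [ 0.25 -0.01  1.89  0.04  1.26  0.29] [ 0.5 -0.7 -5.2] 0.17549306120871944
tool delta mm [-1.2 -0.7  4.6]
```

Call:
play_rows --pt "0 22 0 0 0 0" --pt "0 -22 0 0 0 0" --pt "0 -22 0 0 0 0" --pt "0 22 0 0 0 0" --pt "0 22 0 0 0 0"

```text
time: 11.28
tool_pos: [0.5318, 0.2158, 0.1228]
tool_rot: [-0.013, 0.723, 0.691, 0.011]
contact_force: [0.8, -0.3, -3.5]
gripper_width: 0.177
grasp_force: 60.4
```

Call:
play_rows --pt "0 -22 0 0 0 0" --pt "0 -22 0 0 0 0" --pt "0 22 0 0 0 0" --pt "0 22 0 0 0 0"

```text
time: 11.62
tool_pos: [0.5318, 0.2158, 0.1228]
tool_rot: [-0.013, 0.723, 0.691, 0.011]
contact_force: [1.8, -0.2, -3.4]
gripper_width: 0.172
grasp_force: 60.4
```

Call:
play_rows --pt "0 -22 0 0 0 0" --pt "0 -22 0 0 0 0" --pt "0 22 0 0 0 0" --pt "0 22 0 0 0 0"

```text
time: 11.95
tool_pos: [0.5318, 0.2157, 0.1227]
tool_rot: [-0.013, 0.723, 0.691, 0.011]
contact_force: [0.7, 1.2, -4.2]
gripper_width: 0.175
grasp_force: 60.4
```

Call:
play_rows --pt "0 -22 0 0 0 0" --pt "0 -22 0 0 0 0" --pt "0 22 0 0 0 0" --pt "0 22 0 0 0 0"

```text
time: 12.28
tool_pos: [0.5321, 0.2159, 0.1231]
tool_rot: [-0.013, 0.723, 0.691, 0.011]
contact_force: [-0.5, 0.6, -2.4]
gripper_width: 0.175
grasp_force: 60.5
```

Call:
play_rows --pt "0 -22 0 0 0 0" --pt "0 -22 0 0 0 0" --pt "0 22 0 0 0 0" --pt "0 22 0 0 0 0"

```text
time: 12.62
tool_pos: [0.5321, 0.2159, 0.1231]
tool_rot: [-0.013, 0.723, 0.691, 0.011]
contact_force: [1.3, -0.4, -2.2]
gripper_width: 0.174
grasp_force: 60.6
```

Call:
play_rows --pt "0 -22 0 0 0 0" --pt "0 0 0 0 0 0" --pt "0 0 0 0 0 0"

```text
time: 12.87
tool_pos: [0.5128, 0.217, 0.1248]
tool_rot: [-0.012, 0.723, 0.69, 0.013]
contact_force: [-0.3, 0.1, -3.5]
gripper_width: 0.176
grasp_force: 60.6
```

```bash
python3 cnt.py a2; python3 - <<'E'
from h import *
a=[cv2.imread(f"pics/a{i}.png")[:240,140:500] for i in (1,2)]
s=grab("side")["image"][60:210,160:400,::-1]; t=cv2.imread("pics/a2t.png")[165:295,110:240]
c=np.zeros((560,740,3),np.uint8); c[:240,:360]=a[0]; c[:240,370:730]=a[1]
c[250:550,:480]=cv2.resize(s,None,fx=2,fy=2); c[250:510,480:740]=cv2.resize(t,None,fx=2,fy=2)
cv2.imwrite("pics/c5.png",c)
E
```

```text
wrist [(1471, [317, 14]), (214, [393, 123])]
top tray [(157, [207, 203]), (449, [206, 240]), (331, [162, 236])]
```

View pics/c5.png

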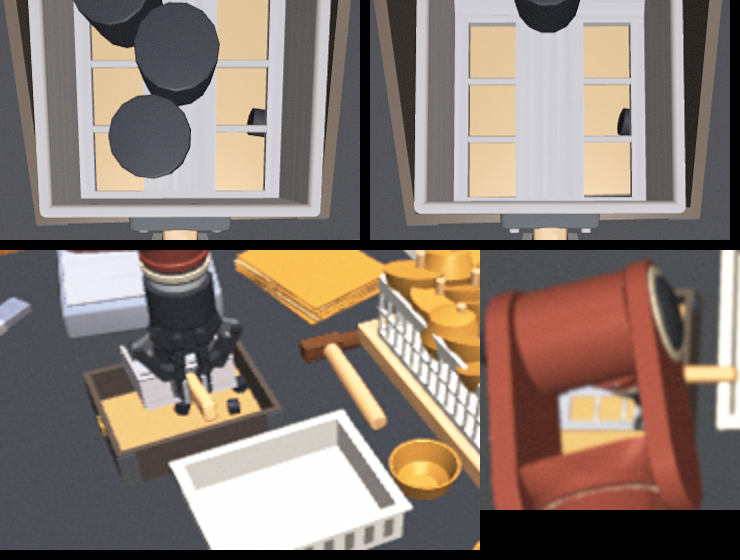

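The wrist crops show three large pellets in the scoop during the first shake, but afterwards only one at the nose, at (548,15) in the crop. The slots are empty and the perspective has changed, so the scoop seems to have pitched nose-down in the grip. The side crop shows small pellets in the tray. I'm estimating the pitch before doing anything else.

```bash
cat > pit.py <<'E'
from h import *
from scipy.optimize import least_squares
f=grab("wrist"); M=f["mount"]
def pj(X,phi,dx,dz):
    # scoop pt (x,y,z) -> tool, pitched nose-down by phi about grasp point
    x,y,z=X; gx,gz=x+.089+dx,.025-z+dz   # rel. to grasp point, z tool down (grasp z_tool=-.005)
    c,s=np.cos(phi),np.sin(phi)
    q=M[:3,:3].T@(np.array([c*gx-s*gz,-y,s*gx+c*gz-.005])-M[:3,3])
    return np.array([f["fx"]*q[0]/q[2]+f["cx"],f["fy"]*q[1]/q[2]+f["cy"]])
if __name__=="__main__":
  for name,obs in (("a1",[((-.052,.048,0),(235,190)),((-.052,-.048,0),(406,190)),((-.059,.059,.038),(178,215)),((-.059,-.059,.038),(461,213))]),
   ("a2",[((-.052,.048,0),(224,198)),((-.052,-.048,0),(402,196)),((.052,.048,0),(239,24)),((.052,-.048,0),(401,23)),((-.059,.059,.038),(185,210)),((-.059,-.059,.038),(456,210))])):
    r=least_squares(lambda p:np.concatenate([pj(X,*p)-o for X,o in obs]),[0,0,0])
    print(name,np.degrees(r.x[0]),r.x[1:]*1e3,r.fun.round(1))
E
python3 pit.py; python3 - <<'E'
from h import *
from pit import pj
print(manip.state()["contact_force"],pose()[1].as_matrix().round(3)[:,0])
for _ in range(8): grab("side"); print(manip.state()["contact_force"].round(1),end=" ")
E
```

```text
a1 8.344838258407021 [-1.52276581 -3.33498967] [-2.4  0.2  0.7  0.1  0.8 -1.1 -0.6  0.9]
a2 18.432291449456404 [-2.71316141 -4.93668049] [11.1  0.8  2.2  2.8 -0.7 -1.1 -0.  -0.1 -2.4 -0.9  0.6 -0.9]
[-0.62721087  0.34995553 -3.96277185] [0.047 0.998 0.035]
[-0.5 -0.1 -3.3] [ 0.  -0.2 -4.7] [-0.4  1.1 -4.2] [-0.5  0.8 -3.9] [-0.  -1.5 -3.9] [-0.7 -0.1 -3. ] [-0.7  0.  -4. ] [ 1.  -0.  -4.2]
```

Call:
play_rows --pt "0 0 -1 0 2 0" --pt "0 0 -1 0 4 0" --pt "0 0 -1 0 4 0" --pt "0 0 -1 0 4 0" --pt "0 0 0 0 4 0"

```text
time: 13.93
tool_pos: [0.5132, 0.2163, 0.129]
tool_rot: [-0.12, 0.712, 0.68, 0.127]
contact_force: [-0.0, -0.8, -3.7]
gripper_width: 0.176
grasp_force: 60.6
```

Call:
play_rows --pt "0 0 0 0 2 0" --pt "0 0 0 0 0 0" --pt "0 0 0 0 0 0"

```text
time: 14.18
tool_pos: [0.5128, 0.2157, 0.1281]
tool_rot: [-0.131, 0.711, 0.677, 0.138]
contact_force: [0.1, -0.9, -3.5]
gripper_width: 0.171
grasp_force: 60.6
```

```bash
python3 d.py; python3 cnt.py a3; python3 - <<'E'
from h import *
S=grab("side"); s=S["image"]; cv2.imwrite("pics/a3s.png",s[:,:,::-1])
g=cv2.cvtColor(s,cv2.COLOR_RGB2GRAY)
t=grab("top")["image"]; w=cv2.imread("pics/a3.png")
a=cv2.resize(s[90:200,190:310,::-1],None,fx=3.3,fy=3.3,interpolation=cv2.INTER_CUBIC)
b=cv2.resize(t[170:300,110:240,::-1],None,fx=3,fy=3,interpolation=cv2.INTER_CUBIC)
c=np.zeros((600,800,3),np.uint8); c[:363,:396]=a; c[:390,400:790]=b; c[395:595,:400]=w[:200,120:520]
cv2.imwrite("pics/c6.png",c)
for _ in range(10): grab("side"); print(manip.state()["contact_force"][2].round(1),end=" ")
E
```

```text
14.1833 [0.5128 0.2157 0.1281] [[0.045, 0.999, 0.018], [0.927, -0.048, 0.373], [0.373, -0.0, -0.928]] [ 0.08 -0.07  1.97  0.41  1.22 -0.01] [ 0.1 -0.9 -3.5] 0.17091381879448214
wrist [(1509, [317, 16]), (1354, [376, 57]), (1346, [262, 60]), (230, [388, 168])]
top tray [(138, [186, 207]), (23, [147, 210]), (128, [187, 250]), (35, [208, 231]), (53, [206, 240])]
-2.8 -3.3 -4.0 -3.7 -3.1 -3.7 -3.6 -3.1 -3.2 -3.3
```

View pics/c6.png

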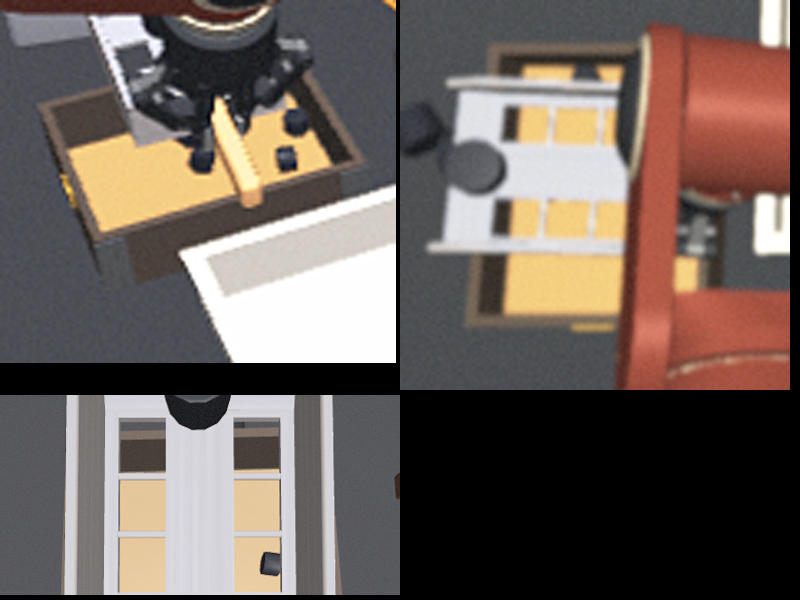

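The top crop shows one large pellet on the lip at (473,165) and another lying on the bench beyond the tray at about (420,125), which is full-image (117,212). A third large one is missing. The scoop slipped nose-down in the grip and spilled two large pellets. I'll slide the remaining one to the back, find the others, put them back in the scoop and finish the sequence.

Call:
play_rows --pt "4 0 -8 0 3 0" --pt "4 0 -8 0 5 0" --pt "4 0 -7 0 5 0" --pt "3 0 -5 0 5 0" --pt "0 0 0 0 3 0"

```text
time: 15.3
tool_pos: [0.5138, 0.2161, 0.1614]
tool_rot: [-0.253, 0.673, 0.642, 0.267]
contact_force: [0.3, 0.1, -4.4]
gripper_width: 0.176
grasp_force: 60.6
```

Call:
play_rows --pt "0 0 0 0 2 0" --pt "0 0 0 0 2 0" --pt "0 0 0 0 0 0" --pt "0 0 0 0 0 0" --pt "0 0 0 0 0 0"

```text
time: 15.72
tool_pos: [0.5131, 0.2168, 0.1603]
tool_rot: [-0.275, 0.664, 0.633, 0.288]
contact_force: [0.2, -0.8, -2.8]
gripper_width: 0.177
grasp_force: 60.7
```

```bash
python3 d.py; python3 - <<'E'
from h import *
w=grab("wrist")["image"]; cv2.imwrite("pics/a4.png",w[:,:,::-1])
g=cv2.cvtColor(w,cv2.COLOR_RGB2GRAY); m=((g<80)&(w.max(2).astype(int)-w.min(2)<20)).astype(np.uint8)[0:200,190:450]
n,_,st,c=cv2.connectedComponentsWithStats(m); print([(st[i].tolist(),c[i].round().tolist()) for i in range(1,n) if st[i,4]>150])
T=grab("top"); t=T["image"]; cv2.imwrite("pics/a4t.png",t[:,:,::-1])
g=cv2.medianBlur(cv2.cvtColor(t,cv2.COLOR_RGB2GRAY),3); bg=cv2.medianBlur(g,61)
print("bench level",np.median(g[300:340,100:200]),g[212,117],g[205:220,108:126].min())
m=((g<52)).astype(np.uint8); m[:150]=0
n,_,st,c=cv2.connectedComponentsWithStats(m); print([(st[i].tolist(),c[i].round().tolist(),onz(T,*c[i],.02)[:2].round(3).tolist()) for i in range(1,n) if 25<st[i,4]<700])
E
```

```text
15.7167 [0.5131 0.2168 0.1603] [[0.032, 0.999, 0.035], [0.682, -0.047, 0.73], [0.731, 0.001, -0.683]] [-0.1  -0.07  2.03  0.85  1.34 -0.33] [ 0.2 -0.8 -2.8] 0.177159975257151
[([165, 108, 12, 27, 230], [170.0, 123.0]), ([163, 147, 47, 38, 1036], [188.0, 161.0]), ([50, 149, 44, 27, 981], [71.0, 162.0])]
bench level 80.0 225 54
[([525, 150, 8, 22, 89], [529.0, 159.0], [0.683, -0.573]), ([536, 150, 8, 12, 50], [540.0, 156.0], [0.693, -0.602]), ([548, 150, 8, 22, 95], [551.0, 161.0], [0.678, -0.631]), ([580, 150, 8, 23, 107], [584.0, 161.0], [0.677, -0.715]), ([590, 150, 9, 25, 117], [594.0, 162.0], [0.673, -0.741]), ([619, 150, 13, 55, 285], [625.0, 174.0], [0.638, -0.816]), ([559, 157, 10, 36, 162], [563.0, 174.0], [0.643, -0.657]), ([570, 158, 8, 16, 71], [573.0, 166.0], [0.664, -0.686]), ([537, 167, 9, 15, 66], [541.0, 174.0], [0.644, -0.599]), ([527, 177, 8, 17, 64], [530.0, 185.0], [0.616, -0.568]), ([550, 176, 8, 17, 72], [553.0, 184.0], [0.616, -0.626]), ([572, 178, 7, 17, 73], [575.0, 186.0], [0.61, -0.682]), ([582, 178, 11, 37, 159], [587.0, 196.0], [0.584, -0.709]), ([593, 178
[... 2534 characters left out ...]
 ([544, 327, 7, 10, 36], [547.0, 331.0], [0.262, -0.56]), ([558, 337, 8, 20, 92], [562.0, 347.0], [0.226, -0.591]), ([545, 338, 10, 22, 94], [550.0, 348.0], [0.223, -0.563]), ([595, 346, 13, 28, 164], [601.0, 360.0], [0.194, -0.679]), ([571, 348, 10, 20, 111], [576.0, 357.0], [0.201, -0.621]), ([583, 348, 11, 19, 111], [588.0, 357.0], [0.202, -0.65]), ([563, 361, 9, 14, 73], [567.0, 368.0], [0.18, -0.596]), ([550, 363, 10, 26, 161], [554.0, 376.0], [0.162, -0.564]), ([610, 369, 8, 5, 28], [613.0, 371.0], [0.169, -0.704]), ([623, 368, 8, 6, 31], [626.0, 370.0], [0.17, -0.735]), ([565, 379, 75, 9, 284], [601.0, 382.0], [0.145, -0.673]), ([615, 391, 25, 9, 192], [628.0, 396.0], [0.115, -0.73])]
```

```bash
python3 - <<'E'
import cv2,numpy as np
for fn in ("a3","a4"):
    g=cv2.imread(f"pics/{fn}.png",0)[:230,130:520]
    s=cv2.resize(g,(65,20),interpolation=cv2.INTER_AREA)
    print(fn); print("\n".join("".join("@%#*+=-. "[min(8,v//29)] for v in r) for r in s))
t=cv2.imread("pics/a4t.png",0)[165:300,85:250]
s=cv2.resize(t,(110,45),interpolation=cv2.INTER_AREA)
print("\n".join("".join("@%#*+=-. "[min(8,v//29)] for v in r) for r in s))
E
```

```text
a3
*********=.=++++.........-%%%#####%%*..........=****--***********
*********=.=++++..........=%%%%%%%%#-..........+****--***********
*********=.=++++..+*******.-*#%%%#+..+*******..+****--***********
*********=.=++++..+*******...........+*******..+****--***********
*********=.+++++..*#######...........*#######..+****--***********
*********=.+++++..*#######...........*#######-.+****--***********
*********-.+++++..+*******...........=+++++=+-.=****-.**********#
*********-.+++++..--------............--------.=****-.**********%
*********-.+++++..-------...................--.=****-.**********%
*********-.+++++..------....................--.=****-.***********
*********-.+++++..-.........................--.=****-.***********
*********-.+++++..-.........................--.=****-.***********
*********-.+++++..-..........................-.=****-.+**********
*********-.++++=..-.......................===-.=****-.+**********
*********-.++++=..-......................=%#*-.=****-.+**********
*********..++++=..-......................-**+-.=****-.+**********
*********..++++=..-......................
[... 5840 characters left out ...]
#########################*********
#####################################################################################################*********
#####################################################################################################*********
######################################################################################################********
########################################################################################################******
##############################################################################################################
##############################################################################################################
```

The large pellet has slid to the rear wall, and no lost pellet is visible except whatever the scoop hides. I'm bringing the scoop back to its stand so the gripper is free to fetch the two that fell.

Call:
play_rows --pt "0 0 0 0 -4 0" --pt "-5 0 -3 0 -5 0" --pt "-10 1 -6 0 -5 0" --pt "-16 2 -8 0 -5 0" --pt "-21 3 -11 0 0 0"

```text
time: 16.23
tool_pos: [0.5165, 0.1599, 0.1577]
tool_rot: [-0.165, 0.7, 0.672, 0.175]
contact_force: [1.7, 1.1, -2.9]
gripper_width: 0.179
grasp_force: 60.6
```

Call:
play_rows --pt "-26 3 -14 0 0 0" --pt "-26 3 -14 0 0 0" --pt "-26 3 -14 0 0 0" --pt "-26 4 -14 0 0 0" --pt "-26 4 -14 0 0 0"

```text
time: 16.65
tool_pos: [0.5262, 0.0086, 0.1567]
tool_rot: [-0.167, 0.702, 0.67, 0.175]
contact_force: [0.5, -0.2, -3.2]
gripper_width: 0.173
grasp_force: 60.6
```

Call:
play_rows --pt "-26 4 -14 0 0 0" --pt "-26 4 -14 0 0 0" --pt "-26 4 -14 0 0 0" --pt "-26 3 -14 0 0 0" --pt "-26 3 -14 0 0 0"

```text
time: 17.07
tool_pos: [0.5375, -0.14, 0.1574]
tool_rot: [-0.166, 0.702, 0.67, 0.175]
contact_force: [0.6, 0.2, -3.9]
gripper_width: 0.178
grasp_force: 60.6
```

Call:
play_rows --pt "-26 3 -14 0 0 0" --pt "-26 3 -14 0 0 0" --pt "-26 3 -14 0 0 0" --pt "-21 3 -11 0 0 0" --pt "-16 2 -8 0 0 0"

```text
time: 17.48
tool_pos: [0.5456, -0.2717, 0.1572]
tool_rot: [-0.166, 0.703, 0.669, 0.175]
contact_force: [0.3, 0.5, -4.0]
gripper_width: 0.179
grasp_force: 60.6
```

Call:
play_rows --pt "-10 1 -6 0 0 0" --pt "-5 0 -3 0 0 0" --pt "0 0 0 0 0 0"

```text
time: 17.73
tool_pos: [0.5453, -0.2876, 0.1579]
tool_rot: [-0.167, 0.702, 0.669, 0.175]
contact_force: [0.7, 0.7, -3.3]
gripper_width: 0.175
grasp_force: 60.6
```

```bash
python3 d.py .551 -.313 .08;  python3 - <<'E'
import cv2,numpy as np
from h import *
T=grab("top"); cv2.imwrite("pics/a5t.png",T["image"][:,:,::-1]); 
g=cv2.GaussianBlur(cv2.cvtColor(T["image"],cv2.COLOR_RGB2GRAY),(3,3),0)
s=cv2.resize(g[160:320,60:330],(135,54),interpolation=cv2.INTER_AREA)
print("\n".join("".join("@%#*+=-. "[min(8,int(v-25)//12 if v>25 else 0)] for v in r) for r in s))
W=grab("side"); cv2.imwrite("pics/a5s.png",W["image"][:,:,::-1])
E
```

```text
17.7333 [ 0.5453 -0.2876  0.1579] [[0.042, 0.999, 0.023], [0.882, -0.048, 0.469], [0.469, 0.001, -0.883]] [-0.76  0.27  1.58  0.36  1.63 -0.75] [ 0.7  0.7 -3.3] 0.17547037714217484
tool delta mm [-58.7   6.8  57. ]
++++++++++++++++++++++++++++++++++++++++++++++++++++++++++++++++++++++++++++++++++++=                                         =++++++++
++++++++++++++++++++++++++++++++++++++++++++++++++++++++++++++++++++++++++++++++++++=                                         =++++++++
++++++++++++++++++++++++++++++++++++++++++++++++++++++++++++++++++++++++++++++++++++=                                         -++++++++
-===++++++++++++++++++++++++++++++++++++++++++++++++++++++++++++++++++++++++++++++++=                                         -++++++++
       .--==++++++++++++++++++++++++++++++++++++++++++++++++++++++++++++++++++++++++=                                         -++++++++
               .=+++++++++++++++++++++++++++++++++++++++++++++++++++++++++++++++++++-                                         -++++++++
                 -=++++++++++++++++++++++++++++++++++++++++++++++++++
[... 5758 characters left out ...]
++++++++++++++++++++
+++++++++++++++++++++++++++++++++++++++++++++++++++++++++++++++++++++++++++++++++++++++++++++++++++++++++++++++++++++++++++++++++++++++
+++++++++++++++++++++++++++++++++++++++++++++++++++++++++++++++++++++++++++++++++++++++++++++++++++++++++++++++++++++++++++++++++++++++
+++++++++++++++++++++++++++++++++++++++++++++++++++++++++++++++++++++++++++++++++++++++++++++++++++++++++++++++++++++++++++++++++++++++
+++++++++++++++++++++++++++++++++++++++++++++++++++++++++++++++++++++++++++++++++++++++++++++++++++++++++++++++++++++++++++++++++++++++
+++++++++++++++++++++++++++++++++++++++++++++++++++++++++++++++++++++++++++++++++++++++++++++++++++++++++++++++++++++++++++++++++++++++
```

Four small pellets are in the tray, and the two large ones lie on the bench left of it at about (111,212) and (127,220). I'm setting the scoop on its stand.

Call:
play_rows --pt "-8 2 -4 0 0 0" --pt "-9 3 -5 0 0 0" --pt "-5 2 -3 0 0 0" --pt "-5 0 9 0 0 0" --pt "-7 0 13 0 0 0"

```text
time: 18.25
tool_pos: [0.5519, -0.3139, 0.1338]
tool_rot: [-0.165, 0.702, 0.67, 0.175]
contact_force: [0.8, 0.3, -3.7]
gripper_width: 0.175
grasp_force: 60.6
```

Call:
play_rows --pt "-7 0 13 0 0 0" --pt "-7 0 13 0 0 0" --pt "-5 0 10 0 0 0" --pt "-3 0 5 0 0 0" --pt "0 0 0 0 0 0"

```text
time: 18.67
tool_pos: [0.5496, -0.3115, 0.0833]
tool_rot: [-0.169, 0.702, 0.669, 0.175]
contact_force: [-0.1, 0.1, -3.2]
gripper_width: 0.177
grasp_force: 60.6
```

```bash
python3 d.py .551 -.313 .08;  python3 - <<'E'
from h import *
T=grab("top")
for nm,z in (("a",.019),): print([onz(T,u,v,z)[:2].round(3).tolist() for u,v in ((111,212),(127,220))])
E
```

```text
18.6667 [ 0.5496 -0.3115  0.0833] [[0.043, 0.999, 0.019], [0.88, -0.047, 0.472], [0.472, -0.004, -0.881]] [-0.78  0.39  1.56  0.36  1.54 -0.81] [-0.1  0.1 -3.2] 0.1770463351562242
tool delta mm [-2.8  1.5  2.2]
[[0.571, 0.477], [0.55, 0.437]]
```

Call:
play_rows --pt "-2 1 3 0 0 0" --pt "-2 0 3 0 0 0" --pt "0 0 0 0 0 0"

```text
time: 18.97
tool_pos: [0.5527, -0.314, 0.0805]
tool_rot: [-0.166, 0.702, 0.67, 0.176]
contact_force: [0.5, -1.3, 0.6]
gripper_width: 0.17
grasp_force: 61.4
```

Call:
play_rows --pt "-1 0 2 0 0 0" --pt "-1 0 2 0 0 0" --pt "0 0 0 0 0 0"

```text
time: 19.22
tool_pos: [0.5527, -0.3141, 0.0792]
tool_rot: [-0.167, 0.702, 0.67, 0.176]
contact_force: [-4.5, 0.8, 13.6]
gripper_width: 0.176
grasp_force: 62.7
```

Call:
play_rows --pt "0 0 0 0 0 0" --pt "0 0 0 0 0 0" --pt "0 0 0 0 0 0" --hand 60

```text
time: 19.47
tool_pos: [0.5518, -0.3134, 0.0748]
tool_rot: [-0.167, 0.702, 0.67, 0.175]
contact_force: [-0.0, 0.3, -0.0]
gripper_width: 0.594
grasp_force: 0.0
```

Call:
play_rows --pt "0 0 -10 0 0 0" --pt "0 0 -20 0 0 0" --pt "0 0 -25 0 -4 0" --pt "0 0 -25 0 -6 0" --pt "0 0 -20 0 -6 0"

```text
time: 19.88
tool_pos: [0.5498, -0.358, 0.1672]
tool_rot: [-0.069, 0.721, 0.686, 0.074]
contact_force: [0.9, -0.4, 0.1]
gripper_width: 0.7
grasp_force: 0.0
```

```bash
python3 d.py .56 .45 .20; python3 - <<'E'
from h import *
f=grab("wrist"); cv2.imwrite("pics/a6.png",f["image"][:,:,::-1])
g=cv2.cvtColor(f["image"],cv2.COLOR_RGB2GRAY)
s=cv2.resize(g[:330,150:520],(74,33),interpolation=cv2.INTER_AREA)
print("\n".join("".join("@%#*+=-. "[min(8,v//29)] for v in r) for r in s))
E
```

```text
19.8833 [ 0.5498 -0.358   0.1672] [[0.048, 0.999, 0.011], [0.978, -0.049, 0.202], [0.202, 0.001, -0.979]] [-0.75  0.25  1.54  0.16  1.49 -0.73] [ 0.9 -0.4  0.1] 0.7004889653059571
tool delta mm [797.4 -29.8 131. ]
*************==-.++-.=*******..........+******+.-**=.==**********####=----
*************==-.++=.-=******..........+*****=-.-**-.==***********####*=--
*************==-.++=.--******..........+*****--.=**--=+************######*
*************+=-.=+=.--======..........-=====--.=**.-=+*******************
*************+==.=++..-------..........-------..=*+.-=********************
**************==.-++..-======..........-====+.-.+*+.-=********************
**************==--++..-======..........=====+...+*=.==********************
**************==-.++-.-======..........=====+...**=.==********************
**************==-.++-..======.....-....======-..**--=+*******************+
***+====+*****+==.++=..------.-+****+=.------..-**--=+************+=+*++++
**=------+****+==.=+=..======++++++++++======-.-**.-=***********+==*%+++++
**=------=*****==.=+=..======*+++++++++======-.=**.-=********
[... 888 characters left out ...]
-************************
*******+-----=***#*+*%%*********=...*******=-*%*++#***********************
**********++***#%*+*%%%*********=...*********%@%*+*##*********************
*************#%%+=*%%%%*********+..-*********%@@%*=+%%#*******************
*#####****#%%#%%#.+%%%%**********************%%%@+.#%%##%#*****####*******
%#%%%%####%%%%%%%%#%%%#***********************%%%#%%%%%%%%####%%%%#%%#****
%%%%%%%%%%%%%%%%%%%%%#************************#%%%%%%%%%%%%%%%%%%%%%%%%##*
%%%#####**#%%%%%%%%%#**************************#%%%%%%%%%#######%%%%%%%%%%
%##********%%%%#%%%%%**************************%%%%%#%%%%#*******#%%%%%%%%
#**********%%%%%%%%%%#*#%%%%%##########%%%%%#*#%%%%%%%%%%**********#%%%%%%
```

The scoop lies well on its stand with one large pellet at its rear wall. I'm moving to the two on the bench.

Call:
play_rows --pt "8 0 -8 0 -4 0" --pt "18 -1 -12 0 -4 0" --pt "30 -1 -10 0 -4 0" --pt "38 -1 -5 0 0 0" --pt "38 -1 0 0 0 0"

```text
time: 20.35
tool_pos: [0.5524, -0.2267, 0.2085]
tool_rot: [0.001, 0.724, 0.69, 0.001]
contact_force: [0.5, 0.2, -0.3]
gripper_width: 0.701
grasp_force: 0.0
```

Call:
play_rows --pt "38 -1 0 0 0 0" --pt "38 -1 0 0 0 0" --pt "38 -1 0 0 0 0" --pt "38 -1 0 0 0 0" --pt "38 -1 0 0 0 0"

```text
time: 20.77
tool_pos: [0.5554, -0.036, 0.2062]
tool_rot: [-0.0, 0.724, 0.69, 0.0]
contact_force: [0.3, 0.3, 0.6]
gripper_width: 0.701
grasp_force: 0.0
```

Call:
play_rows --pt "38 -1 0 0 0 0" --pt "38 -1 0 0 0 0" --pt "38 -2 0 0 0 0" --pt "38 -2 0 0 0 0" --pt "38 -2 0 0 0 0"

```text
time: 21.18
tool_pos: [0.5563, 0.1542, 0.2062]
tool_rot: [-0.0, 0.724, 0.69, 0.0]
contact_force: [1.0, 0.5, 0.2]
gripper_width: 0.703
grasp_force: 0.0
```

Call:
play_rows --pt "38 -2 0 0 0 0" --pt "38 -2 0 0 0 0" --pt "38 -2 0 0 0 0" --pt "38 -2 0 0 0 0" --pt "38 -2 0 0 0 0"

```text
time: 21.6
tool_pos: [0.5553, 0.3444, 0.206]
tool_rot: [-0.0, 0.724, 0.69, -0.0]
contact_force: [1.2, -0.5, -0.4]
gripper_width: 0.702
grasp_force: 0.0
```

Call:
play_rows --pt "28 -1 0 0 0 0" --pt "14 0 0 0 0 0" --pt "0 0 0 0 0 0" --pt "0 0 0 0 0 0"

```text
time: 21.93
tool_pos: [0.5567, 0.3844, 0.2057]
tool_rot: [-0.0, 0.723, 0.69, -0.001]
contact_force: [0.6, -0.4, -0.0]
gripper_width: 0.703
grasp_force: 0.0
```

```bash
cat > lw.py <<'E'
from h import *
import sys
p,R=pose(); f=grab("wrist"); M=f["mount"]; Rm=R.as_matrix()
f["R"]=(Rm@M[:3,:3]).T; f["t"]=-f["R"]@(Rm@M[:3,3]+p)
cv2.imwrite("pics/%s.png"%sys.argv[1],f["image"][:,:,::-1])
g=cv2.GaussianBlur(cv2.cvtColor(f["image"],cv2.COLOR_RGB2GRAY),(5,5),0)
print(p.round(4),[proj(f,(x,y,.015)) for x,y in ((.571,.477),(.55,.437))])
x0,y0,x1,y1=map(int,sys.argv[2:6])
s=cv2.resize(g[y0:y1,x0:x1],((x1-x0)//5,(y1-y0)//10),interpolation=cv2.INTER_AREA)
print("\n".join("%3d "%(y0+10*i)+"".join("@%#*+=-. "[min(8,max(0,int(v)-20)//13)] for v in r) for i,r in enumerate(s)))
E
python3 lw.py b1 120 0 520 330
```

```text
[0.5567 0.3844 0.2057] [(np.float64(329.10568142393436), np.float64(99.83344311425168)), (np.float64(311.6767748556163), np.float64(138.68616167710508))]
  0 +++++++=                                                     =+++++++++++=.     
 10 ++++++++=-                                                   ++++++++++++-..    
 20 +++++++++++==-----...                                       -++++++++++++...    
 30 ++++++++++++++++++======----...                             +++++++++++++-..    
 40 ++++++++++++++++++++++++++++++====-----....                .+++++++++++++=      
 50 +++++++++++++++++++++++++++++++++++++++++=====-----....   -+++++++++++++++  .   
 60 ++++++++++++++++++++++++++++++++++++++++++++++++++++=====+++++++++++++++++      
 70 ++++++++++++++++++++++++++++++++++++++++++++++++++++++++++++++++++++++++++.     
 80 ++++++++++++++++++++++++++++++++++++++++++++++++++++++++++++++++++++++++++=     
 90 +++++++++++++++++++++++++++++++++++++++*##*++++++++++++++++++++++++++++++++     
100 +++++++++++++++++++++++++++++++++++++*##**+++++++++++++++++++++++++++++++++     
110 +++++++
[... 1158 characters left out ...]
++++++++++=    =++++
250 +++++++++++++-=###-   #=.=%@*               --    -@@@+.=#*+++++++++++.    +++++
260 +++++++++++++=-#%%+ +#. =@@@#              .==    -@@@@+ .##+++++++++=     +++++
270 ++++++++***+++-*%%##%%* .%@@=                     =@@@@- +%%###*++++++.   =++++=
280 ++++*####%%%***#%%%%%%%%*%@#                      +%%@%*%%%%%%%%##**%%%%###*+++=
290 +*#%%%%%%%%%%%%%%%%%%%%%%%%                       +#.@@%%%%%%%%%%%%%@@%%%%%%%#*=
300 %%%%%%%%%#*+++==+%%%%%%%%%#+++++++++++**********##%* *%%%%%%%%%*++++**#@@%%%%%%%
310 %%%%%%%#=------==%%%%#%%%%%########################* #%%%%#%%%%+=======+#@@%%%%%
320 %%%%%#*+-----====%%%%%%%%%%%*#%%%%%%%%##*#%%%%%%%%#-+%%%%%%%%%%+=======-=*%%@%%%
```

Two pellets are visible, near (320,108) and (310,152). I'm going closer to locate them accurately.

Call:
play_rows --pt "12 0 15 0 0 0" --pt "14 0 22 0 0 0" --pt "14 0 22 0 0 0" --pt "10 0 15 0 0 0" --pt "0 0 0 0 0 0"

```text
time: 22.4
tool_pos: [0.5573, 0.4326, 0.1271]
tool_rot: [-0.001, 0.724, 0.69, -0.004]
contact_force: [-1.1, -0.8, -1.6]
gripper_width: 0.7
grasp_force: 0.0
```

```bash
python3 lw.py b2 200 20 450 260; python3 - <<'E'
from h import *
im=cv2.imread("pics/b2.png"); 
for u,v in ((230,60),(420,100)): print(im[v,u])
h=cv2.cvtColor(im,cv2.COLOR_BGR2HSV).astype(int)
s=cv2.resize(h[20:260,200:450,1].astype(np.uint8),(50,24),interpolation=cv2.INTER_AREA)
print("\n".join("".join("%x"%min(15,v//8) for v in r) for r in s))
E
```

```text
[0.5573 0.4326 0.1271] [(np.float64(334.16807400152027), np.float64(151.06677716710544)), (np.float64(312.1314343254665), np.float64(197.6394677621661))]
 20                                                   
 30                                                   
 40                                                   
 50                                                   
 60                                                   
 70 ====----...                                       
 80 ===============-----...                           
 90 ============================----...               
100 ========================================--------==
110 ==================================================
120 ==================================================
130 ==================================================
140 =======================+*##+======================
150 =====================+####**+=====================
160 ====================+##**+=-=++===================
170 ======================+-..-=+**+==================
180 =========================+***+====================
190 =======
[... 925 characters left out ...]
1111111111111111111111111111111111121
21111212121111111111111111111111111111111111111122
11111121121111111111111123421111111111111111111111
11111121211112111111123444432111111111111111111111
11111211111111212111144443222321111111111111111111
12122221111112111111112211233432111111111111111111
11111111211111112111111123443211111111111111111111
11111121211111111133333333211111111111111111111111
12112221212111112244332344211111111111111111111111
11111221111112111244311344211111111111111111111111
11111111112211111244421344211111111111111111111111
22233333321133333344432344334344443111111111111111
55555554301235555555555555555555555431001111111111
55555321012235555555555555555555555433101211111111
```

```bash
cat > seg.py <<'E'
from h import *
import sys
def seg(fn,p,R,f,box,sthr=20,z=.019):
    M=f["mount"]; Rm=R.as_matrix(); f["R"]=(Rm@M[:3,:3]).T; f["t"]=-f["R"]@(Rm@M[:3,3]+p)
    im=f["image"]; x0,y0,x1,y1=box
    s=cv2.cvtColor(cv2.GaussianBlur(im,(5,5),0),cv2.COLOR_RGB2HSV)[...,1]
    m=np.zeros_like(s); m[y0:y1,x0:x1]=(s[y0:y1,x0:x1]>sthr)*255
    m=cv2.morphologyEx(m,cv2.MORPH_CLOSE,np.ones((3,3)))
    for c in cv2.findContours(m,0,2)[0]:
        if cv2.contourArea(c)<250: continue
        r=cv2.minAreaRect(c); b=cv2.boxPoints(r)
        X=onz(f,*r[0],z); P=np.array([onz(f,*q,z) for q in b])
        print("px",np.round(r[0]),np.round(r[1]),"world",X.round(4),"tool delta",(R.inv().apply(X-p)*1e3).round(1))
        for i in (0,1):
            d=R.inv().apply(P[i+1]-P[i])*1e3; print("   edge tool",d[:2].round(1),np.linalg.norm(d).round(1))
if __name__=="__main__":
    p,R=pose(); f=grab("wrist"); seg("",p,R,f,tuple(map(int,sys.argv[1:5])))
E
python3 seg.py 250 125 420 232
```

```text
px [318. 189.] [52. 99.] world [0.5572 0.4446 0.019 ] tool delta [ 12.4  -1.1 110.4]
   edge tool [79.5 38.2] 88.2
   edge tool [-17.9  39.7] 43.5
```

```bash
python3 seg.py 250 125 420 187; python3 seg.py 250 192 420 229
```

```text
px [326. 167.] [44. 37.] world [0.5661 0.4638 0.019 ] tool delta [ 31.4   5.4 112.5]
   edge tool [18.9 25.3] 31.6
   edge tool [-29.8  23.5] 38.0
px [306. 210.] [36. 43.] world [0.5477 0.4263 0.019 ] tool delta [ -7.5 -12.  114. ]
   edge tool [-0.  38.4] 38.4
   edge tool [-34.1   0.3] 34.1
```

Both pellets are lying on their sides. B has its axis along tool x, at about (-10,-12) mm from the TCP, and A is rotated by -37°. I'm gripping B first.

Call:
play_rows --pt "-4 -5 10 0 0 0" --pt "-5 -5 20 0 0 0" --pt "-1 -2 22 0 0 0" --pt "0 0 22 0 0 0" --pt "0 0 18 0 0 0" --hand 54

```text
time: 23.02
tool_pos: [0.5463, 0.424, 0.0392]
tool_rot: [0.0, 0.724, 0.69, -0.0]
contact_force: [-0.2, 0.3, -0.6]
gripper_width: 0.631
grasp_force: 0.0
```

Call:
play_rows --pt "0 0 11 0 0 0" --pt "0 0 5 0 0 0" --pt "0 0 0 0 0 0"

```text
time: 23.27
tool_pos: [0.5462, 0.4244, 0.0231]
tool_rot: [-0.0, 0.724, 0.69, -0.001]
contact_force: [-0.6, -0.2, 0.6]
gripper_width: 0.628
grasp_force: 0.0
```

Call:
play_rows --pt "0 0 0 0 0 0" --pt "0 0 0 0 0 0" --pt "0 0 0 0 0 0" --pt "0 0 0 0 0 0" --hand 20

```text
time: 23.6
tool_pos: [0.5479, 0.4257, 0.0259]
tool_rot: [0.0, 0.724, 0.69, 0.002]
contact_force: [-0.5, -0.3, 3.4]
gripper_width: 0.42
grasp_force: 60.1
```

B is gripped (36 mm). I'm lifting it and taking it to the scoop.

Call:
play_rows --pt "0 0 -12 0 0 0" --pt "0 0 -28 0 0 0" --pt "0 0 -35 0 0 0" --pt "-10 2 -30 0 0 0" --pt "-22 2 -25 0 0 0"

```text
time: 24.02
tool_pos: [0.5496, 0.3947, 0.158]
tool_rot: [0.0, 0.723, 0.691, 0.002]
contact_force: [0.9, 0.5, 0.2]
gripper_width: 0.42
grasp_force: 59.9
```

Call:
play_rows --pt "-34 2 -15 0 0 0" --pt "-38 2 0 0 0 0" --pt "-38 2 0 0 0 0" --pt "-38 2 0 0 0 0" --pt "-38 2 0 0 0 0"

```text
time: 24.43
tool_pos: [0.55, 0.2051, 0.17]
tool_rot: [0.0, 0.723, 0.69, 0.0]
contact_force: [1.4, -0.3, -0.1]
gripper_width: 0.421
grasp_force: 59.9
```

Call:
play_rows --pt "-38 2 0 0 0 0" --pt "-38 2 0 0 0 0" --pt "-38 2 0 0 0 0" --pt "-38 2 0 0 0 0" --pt "-38 2 0 0 0 0"

```text
time: 24.85
tool_pos: [0.551, 0.0146, 0.17]
tool_rot: [0.0, 0.724, 0.69, 0.0]
contact_force: [0.2, 0.7, -0.5]
gripper_width: 0.423
grasp_force: 59.9
```

Call:
play_rows --pt "-38 2 0 0 0 0" --pt "-38 2 0 0 0 0" --pt "-38 2 0 0 0 0" --pt "-38 2 0 0 0 0" --pt "-38 2 0 0 0 0"

```text
time: 25.27
tool_pos: [0.552, -0.1757, 0.17]
tool_rot: [0.0, 0.724, 0.69, 0.0]
contact_force: [1.0, -0.2, -0.8]
gripper_width: 0.425
grasp_force: 59.9
```

Call:
play_rows --pt "-30 2 0 0 3 0" --pt "-18 0 0 0 3 0" --pt "-9 0 0 0 3 0" --pt "0 0 0 0 3 0" --pt "0 0 0 0 0 0"

```text
time: 25.68
tool_pos: [0.5512, -0.233, 0.1673]
tool_rot: [-0.072, 0.721, 0.685, 0.076]
contact_force: [-1.2, -0.8, -0.8]
gripper_width: 0.422
grasp_force: 59.9
```

```bash
python3 d.py .557 -.230 .1035; python3 lw.py b3 120 0 520 330
```

```text
25.6833 [ 0.5512 -0.233   0.1673] [[0.049, 0.999, 0.01], [0.977, -0.05, 0.208], [0.209, -0.0, -0.978]] [-0.6   0.1   1.7   0.18  1.45 -0.59] [-1.2 -0.8 -0.8] 0.4219048445013219
tool delta mm [-10.1   5.7  63.1]
[ 0.5512 -0.233   0.1673] [(np.float64(302.08310043536017), np.float64(-547.3312077149461)), (np.float64(281.75390384930563), np.float64(-496.8095471259352))]
  0 ====================-                                    ......=================
 10 ======================--========================================================
 20 ================================================================================
 30 ====================---=========================================================
 40 ================-         -=====================================================
 50 ===============    +***=    ====================================================
 60 ==============-  +######*=  .================================================   
 70 ==============   #####****   ==============================================     
 80 ==============-  -*##****=   =================
[... 1374 characters left out ...]
-====-....    .+*+-.
250 ===========.    -=====    -#+  *%##**+=-.-=+**#@#  +#  ==   =====.....   +#*.   
260 ======================   .#%+  #%##**+=-.-++**#@%  =%#++=   =====- ..    ##.    
270 ============+**####+=+-+%#*#%#-*%##**+=--=++**#@#-*%###%*   +####*+-     #+     
280 =========+*#%%#####%%%%%%%%%%%**#+#***====+****%**%%%%%%%%%%%%%###%%#+.   +     
290 ======+*#%%%%%###*##**#%%%%%%%#+=.=***++=++*+=.-*#%%%%%%%%*######%%%%%%#+. -.   
300 ===+*#%%%%%%##**=====+%%%#*%%%+-     ...---.    ==%%%*#%%%+====+*##%%%%%%%#*+=-.
310 *#%%%%%%%###**+======*%%%%%%%%+                  =%%%%%%%%*+=====+*###%%%%%%%%#*
320 %%%%%%####*+=*+======#%%%##%%%%####**++-  .+***##%%%%##%%%#++++==++=+###%%%%%%%%
```

The wrist view shows the scoop centred under the tool (walls at cols 235–412 px). I'm lowering B into it.

Call:
play_rows --pt "-3 1 10 0 0 0" --pt "-3 1 16 0 0 0" --pt "-2 0 16 0 0 0" --pt "-2 0 12 0 0 0" --pt "0 0 5 0 0 0"

```text
time: 26.15
tool_pos: [0.5526, -0.2266, 0.1045]
tool_rot: [-0.074, 0.719, 0.687, 0.075]
contact_force: [-0.5, -0.5, -0.0]
gripper_width: 0.418
grasp_force: 59.9
```

Call:
play_rows --pt "0 0 2 0 0 0" --pt "0 0 0 0 0 0"

```text
time: 26.32
tool_pos: [0.5538, -0.2274, 0.105]
tool_rot: [-0.072, 0.719, 0.687, 0.075]
contact_force: [1.8, 0.4, -0.1]
gripper_width: 0.422
grasp_force: 59.9
```

```bash
python3 d.py .553 -.230 .1035
```

```text
26.3167 [ 0.5538 -0.2274  0.105 ] [[0.046, 0.999, 0.009], [0.977, -0.046, 0.208], [0.208, -0.001, -0.978]] [-0.59  0.17  1.74  0.18  1.35 -0.6 ] [ 1.8  0.4 -0.1] 0.42184312251815
tool delta mm [-2.9 -0.6  0.9]
```

Call:
play_rows --pt "-1 0 2 0 0 0" --pt "0 0 0 0 0 0"

```text
time: 26.48
tool_pos: [0.5543, -0.229, 0.1039]
tool_rot: [-0.071, 0.72, 0.687, 0.076]
contact_force: [0.1, 0.9, -0.3]
gripper_width: 0.424
grasp_force: 59.9
```

Call:
play_rows --pt "0 0 0 0 0 0" --pt "0 0 0 0 0 0" --pt "0 0 -6 0 0 0" --pt "0 0 -16 0 0 0" --pt "0 0 -28 0 0 0" --hand 54

```text
time: 26.9
tool_pos: [0.5515, -0.2377, 0.1497]
tool_rot: [-0.075, 0.72, 0.686, 0.075]
contact_force: [0.2, 0.2, -0.8]
gripper_width: 0.631
grasp_force: 0.0
```

Call:
play_rows --pt "8 0 -28 0 -4 0" --pt "20 -1 -15 0 -4 0" --pt "32 -1 0 0 -4 0" --pt "38 -2 0 0 0 0" --pt "38 -2 0 0 0 0"

```text
time: 27.32
tool_pos: [0.5537, -0.1099, 0.2032]
tool_rot: [0.001, 0.724, 0.69, 0.001]
contact_force: [0.1, -0.8, -0.6]
gripper_width: 0.631
grasp_force: 0.0
```

Call:
play_rows --pt "38 -1 0 0 0 0" --pt "38 -1 0 0 0 0" --pt "38 -1 0 0 0 0" --pt "38 -1 0 0 0 0" --pt "38 -1 0 0 0 0"

```text
time: 27.73
tool_pos: [0.5573, 0.0805, 0.2022]
tool_rot: [0.001, 0.724, 0.69, 0.001]
contact_force: [0.0, -0.1, 0.7]
gripper_width: 0.632
grasp_force: 0.0
```

Call:
play_rows --pt "38 -1 0 0 0 0" --pt "38 -1 0 0 0 0" --pt "38 -1 0 0 0 0" --pt "38 -1 0 0 0 0" --pt "38 -1 0 0 0 0"

```text
time: 28.15
tool_pos: [0.5613, 0.2708, 0.2021]
tool_rot: [0.0, 0.724, 0.69, 0.001]
contact_force: [0.8, 0.3, -0.2]
gripper_width: 0.631
grasp_force: 0.0
```

Call:
play_rows --pt "38 -1 0 0 0 0" --pt "30 -1 5 0 0 0" --pt "18 0 12 0 0 0" --pt "8 0 15 0 0 0" --pt "0 0 10 0 0 0"

```text
time: 28.57
tool_pos: [0.5632, 0.3639, 0.1576]
tool_rot: [-0.0, 0.723, 0.691, -0.0]
contact_force: [-0.3, -0.8, -0.6]
gripper_width: 0.632
grasp_force: 0.0
```

```bash
python3 d.py .5661 .4638 .021; python3 seg.py 240 60 420 215;python3 lw.py b4 200 20 450 260;
```

```text
28.5667 [0.5632 0.3639 0.1576] [[0.045, 0.999, -0.001], [0.999, -0.045, -0.0], [-0.0, -0.001, -1.0]] [0.46 0.22 1.58 0.   1.34 0.51] [-0.3 -0.8 -0.6] 0.6318774725772669
tool delta mm [100.   -1.5 136.5]
px [318. 187.] [ 54. 157.] world [0.5623 0.3724 0.019 ] tool delta [  8.5  -1.2 138.6]
   edge tool [ -0.  149.6] 149.6
   edge tool [-54.    3.9] 54.1
px [320.  84.] [47. 38.] world [0.5677 0.4656 0.019 ] tool delta [101.8   0.  138.5]
   edge tool [17.9 27.1] 32.4
   edge tool [-30.6  24.6] 39.3
[0.562  0.3619 0.1546] [(np.float64(324.54612109829634), np.float64(67.44222502399575)), (np.float64(303.55140561423923), np.float64(116.04982793280126))]
 20 +++++++++++++++++++++++++++++++++++++++++=++++++++
 30 ++++++++++++++++++++++++++++++++++++++++++++++++++
 40 ++++++++++++++++++++++++++++++++++++++++++++++++++
 50 +++++++++++++++++++++++*#+++++++++++++++++++++++++
 60 +++++++++++++++++++++*###*++++++++++++++++++++++++
 70 +++++++++++++++++++###**++++++++++++++++++++++++++
 80 ++++++++++++++++++++*+++++***+++++++++++++++++++++
 90 +++++++++++++++++++++*****##*+++++++++++++++++++++
100
[... 176 characters left out ...]
++++++++++++++++++++++++++++++++++++++++
140 ++++++++++++++++++++++++++++++++++++++++++++++++++
150 +++++++++++++++++++++++++++++++++*++**++++++++++++
160 ***************++++++++++=========------=+++++++++
170 .                                   ==  =+++++++++
180                                     %%  =+++++++++
190                                     %#  ++++++++++
200              *++#.                  %#  ++++++++++
210               -                 ==.-%* .++++++++++
220                                 ..-+%* .++++++++++
230               =##=                .=*= -++++++++++
240            -#@*===                #%-.-+++++++++++
250        **.-#@%                    #@%-.+#*++++++++
```

A is at (0.567,0.465), undisturbed. I'm going over it, rotating -35° and gripping.

Call:
play_rows --pt "18 0 0 0 0 0" --pt "34 0 0 0 0 0" --pt "32 0 0 0 0 0" --pt "15 0 5 0 0 0" --pt "4 0 10 0 0 -5"

```text
time: 29.08
tool_pos: [0.5701, 0.4672, 0.1465]
tool_rot: [0.0, 0.692, 0.722, 0.002]
contact_force: [0.1, -0.3, -0.7]
gripper_width: 0.63
grasp_force: 0.0
```

Call:
play_rows --pt "0 0 15 0 0 -7" --pt "0 0 20 0 0 -7" --pt "0 0 20 0 0 -7" --pt "0 0 20 0 0 -7" --pt "0 0 10 0 0 -2"

```text
time: 29.5
tool_pos: [0.5682, 0.4629, 0.0563]
tool_rot: [-0.001, 0.482, 0.876, -0.002]
contact_force: [-0.3, -0.2, -0.8]
gripper_width: 0.63
grasp_force: 0.0
```

```bash
python3 d.py .567 .465 .021
```

```text
29.5 [0.5682 0.4629 0.0563] [[-0.536, 0.844, -0.003], [0.844, 0.536, -0.003], [-0.0, -0.004, -1.0]] [ 0.58  0.46  1.46 -0.    1.23  0.02] [-0.3 -0.2 -0.8] 0.6300840499796778
tool delta mm [ 2.4  0.2 35.3]
```

Call:
play_rows --pt "2 0 15 0 0 0" --pt "0 0 12 0 0 0" --pt "0 0 6 0 0 0" --pt "0 0 0 0 0 0"

```text
time: 29.83
tool_pos: [0.5669, 0.4662, 0.024]
tool_rot: [-0.001, 0.483, 0.876, -0.001]
contact_force: [-0.5, 0.8, -0.3]
gripper_width: 0.63
grasp_force: 0.0
```

Call:
play_rows --pt "0 0 0 0 0 0" --pt "0 0 0 0 0 0" --pt "0 0 0 0 0 0" --pt "0 0 0 0 0 0" --hand 15

```text
time: 30.17
tool_pos: [0.5684, 0.4679, 0.0275]
tool_rot: [0.001, 0.483, 0.876, 0.001]
contact_force: [0.4, -0.0, 1.7]
gripper_width: 0.339
grasp_force: 60.3
```

A is gripped (29 mm). I'm taking it to the scoop.

Call:
play_rows --pt "0 0 -14 0 0 7" --pt "0 0 -32 0 0 7" --pt "0 0 -38 0 0 7" --pt "0 0 -38 0 0 7" --pt "0 0 -28 0 0 7"

```text
time: 30.58
tool_pos: [0.5684, 0.4681, 0.1805]
tool_rot: [0.0, 0.726, 0.688, 0.002]
contact_force: [0.5, -0.0, 0.4]
gripper_width: 0.337
grasp_force: 60.0
```

Call:
play_rows --pt "-12 1 0 0 0 0" --pt "-26 1 0 0 0 0" --pt "-38 1 0 0 0 0" --pt "-38 1 0 0 0 0" --pt "-38 1 0 0 0 0"

```text
time: 31.0
tool_pos: [0.5648, 0.3139, 0.1757]
tool_rot: [0.0, 0.723, 0.691, -0.0]
contact_force: [1.0, -0.3, -0.6]
gripper_width: 0.338
grasp_force: 60.0
```

Call:
play_rows --pt "-38 1 0 0 0 0" --pt "-38 1 0 0 0 0" --pt "-38 1 0 0 0 0" --pt "-38 1 0 0 0 0" --pt "-38 1 0 0 0 0"

```text
time: 31.42
tool_pos: [0.5607, 0.1235, 0.1758]
tool_rot: [0.0, 0.723, 0.691, 0.0]
contact_force: [0.7, -0.7, -0.2]
gripper_width: 0.338
grasp_force: 60.0
```

Call:
play_rows --pt "-38 1 0 0 0 0" --pt "-38 1 0 0 0 0" --pt "-38 1 0 0 0 0" --pt "-38 1 0 0 0 0" --pt "-38 1 0 0 0 0"

```text
time: 31.83
tool_pos: [0.5567, -0.0665, 0.176]
tool_rot: [0.0, 0.723, 0.69, 0.0]
contact_force: [1.2, -0.7, -1.0]
gripper_width: 0.34
grasp_force: 60.0
```

Call:
play_rows --pt "-38 1 0 0 0 0" --pt "-38 1 0 0 0 0" --pt "-28 0 0 0 0 0" --pt "-16 0 0 0 0 0" --pt "0 0 0 0 0 0"

```text
time: 32.25
tool_pos: [0.5531, -0.1879, 0.1759]
tool_rot: [0.0, 0.725, 0.689, -0.0]
contact_force: [0.3, 0.6, -0.5]
gripper_width: 0.338
grasp_force: 60.0
```

```bash
python3 d.py .556 -.193 .113
```

```text
32.25 [ 0.5531 -0.1879  0.1759] [[0.051, 0.999, 0.0], [0.999, -0.051, -0.001], [-0.001, 0.0, -1.0]] [-0.45  0.01  1.78 -0.    1.36 -0.4 ] [ 0.3  0.6 -0.5] 0.337980500715172
tool delta mm [-4.9  3.1 62.9]
```

Call:
play_rows --pt "-2 1 10 0 0 0" --pt "-2 1 18 0 0 0" --pt "-1 0 18 0 0 0" --pt "0 0 11 0 0 0" --pt "0 0 5 0 0 0"

```text
time: 32.67
tool_pos: [0.5543, -0.1881, 0.1119]
tool_rot: [-0.002, 0.723, 0.691, -0.001]
contact_force: [-5.8, 0.4, 14.1]
gripper_width: 0.334
grasp_force: 61.7
```

Call:
play_rows --pt "0 0 1 0 0 0" --pt "0 0 0 0 0 0"

```text
time: 32.83
tool_pos: [0.5556, -0.1889, 0.1128]
tool_rot: [-0.0, 0.723, 0.691, 0.0]
contact_force: [0.1, -0.4, -0.8]
gripper_width: 0.338
grasp_force: 60.1
```

Call:
play_rows --pt "0 0 0 0 0 0" --pt "0 0 0 0 0 0" --pt "0 0 -5 0 0 0" --pt "0 0 -12 0 0 0" --pt "0 0 -20 0 0 0" --hand 46

```text
time: 33.25
tool_pos: [0.5543, -0.1892, 0.1491]
tool_rot: [-0.002, 0.724, 0.69, -0.001]
contact_force: [-0.8, -0.8, -0.2]
gripper_width: 0.538
grasp_force: 0.0
```

Call:
play_rows --pt "-10 0 -25 0 3 0" --pt "-22 0 -15 0 3 0" --pt "-30 0 -6 0 3 0" --pt "-30 0 0 0 3 0" --pt "-20 0 0 0 0 0"

```text
time: 33.67
tool_pos: [0.5503, -0.3064, 0.1854]
tool_rot: [-0.07, 0.721, 0.686, 0.076]
contact_force: [-0.1, -0.7, -1.0]
gripper_width: 0.539
grasp_force: 0.0
```

Call:
play_rows --pt "-10 0 0 0 0 0" --pt "0 0 0 0 0 0"

```text
time: 33.83
tool_pos: [0.5494, -0.3137, 0.1811]
tool_rot: [-0.072, 0.721, 0.686, 0.076]
contact_force: [-0.5, 1.0, -0.4]
gripper_width: 0.538
grasp_force: 0.0
```

```bash
python3 d.py .5505 -.319 .0759; python3 lw.py b5 120 0 520 380
```

```text
33.8333 [ 0.5494 -0.3137  0.1811] [[0.049, 0.999, 0.01], [0.977, -0.05, 0.207], [0.207, 0.0, -0.978]] [-0.71  0.18  1.59  0.17  1.5  -0.68] [-0.5  1.  -0.4] 0.5380652746522568
tool delta mm [-26.9   1.4 101.8]
[ 0.5494 -0.3137  0.1811] [(np.float64(300.7524545515734), np.float64(-609.003575806327)), (np.float64(281.06440663096004), np.float64(-559.5082394005548))]
  0 ===============  -#####+-*   ============================ -=============        
 10 ===============.  .*###     -===========================-  ============.        
 20 ================-        .                              -  ============         
 30 ==================-.                                   ..  ===========+         
 40 =====================--                                -   ===========+-        
 50 =======================  .                             =-  ===========++        
 60 =====================--             +*******           =-  -==========+++.      
 70 =====================     .   =====+++++++++  =====    =.   -===========+++.    
 80 =====================     .         =--.....     
[... 1796 characters left out ...]
###%%%%%%%%%%#*+====
300 =+*#%%%%%####+======%%%#*#%%#*=========    =======*#%%#*#%%%+====+*#%%%%%%%%#*+=
310 #%%%%%%####+=======+%%%%#%%%%+=========.  -=======+%%%%#%%%%+=======+#%%%%%%%%%#
320 %%%%####*+++=======+%%%%##%%%#######**++++**#######%%%##%%%%*========++*%%%%%%%%
330 %%#####*+*#*++++*+=+%%%%##%%%%%%%%%%%%%%%%%%%%%%%%%%%%##%%%%*=+***+++##+*%%%%%%%
340 ########%%%%%%##+==*%%%%%%%%%%%%%%%%%%%%%%%%%%%%%%%%%%%%%%%%*==+#%%%%%%%#%%%%%%%
350 ########%%%%##*====#%%%%%%%%%%%%%%%%%%%%%%%%%%%%%%%%%%%%%%%%#====*#%%%%%%%%%%%%%
360 #########%####*##%%%%%%%%%%%%%%%%%%%%%%%%%%%%%%%%%%%%%%%%%%%%%#****#%%%%%%%%%%%%
370 **############%%%%%%%%%%%%%%%%%%%%%%%%%%%%%%%%%%%%%%%%%%%%%%%%%%%%####%%%%%%%%#*
```

```bash
python3 - <<'E'
import cv2
g=cv2.imread("pics/b5.png",0)
s=cv2.resize(g[40:320,200:450],(50,28),interpolation=cv2.INTER_AREA)
print("\n".join("%3d "%(40+10*i)+"".join("@%#*+=-. "[min(8,v//29)] for v in r) for i,r in enumerate(s)))
E
```

```text
40 *******--+=...........................-*+--*******
 50 *******--++...........................-**-=*******
 60 *******=.++..+++++++########--++++++=.=**.=*******
 70 *****==-.++..=*****#########--*****+-.=*+.-=******
 80 *****+==.++-.-======******+*--=====--.+*+.==******
 90 *****+==.=+-..======#*******--====+.-.+*=.==******
100 ******==.=+=..------#%%%%##%------=...**=-=+******
110 ******==--+=..=====+#%##*###*-====+...**--=+******
120 ******==--+=..=====*%##*+*###-====+-.-**--=*******
130 ******==--++..=====*%##***###-=====-.-**.-=*******
140 +*****+=-.++..-====+%##***###-------.=*+.==*******
150 -=****+==.++..-======+#*+***--=====-.=*+.=+*******
160 -=****+==.=+-.-======+++++++=======-.+*=.=+*******
170 +******==.=+-.-=====++++==++++====--.+*=-=+*******
180 *******==-=+-.-=----=++++++++=---=-..**--=******++
190 *******==--++========++++++++========+*--=*******+
200 *******===.------------------------------=********
210 ***********========++++====+++++++++++************
220 ***********************...-***********************
230 **************##*******...-*****##****************
240 *********##*+*%#*******...-*****#%*+*##***********
250 **+*****#%*++%%%*******...-*****%@%*+*%#**********
260 -----+##%#+-#%%%*******-..-*****%@@#-=#%###*******
270 ----+%%#%%%+*%%#*******-..-*****#@@#+%%%#%%#***##%
280 ###%%%%%%%%%*%%********-..-******%@*%%%%%%%%%%%%%%
290 %%%#%%%%%%%%#%#********-..=******#@#%%%%%%%%%%%%%%
300 ****%%%%#%%%%#*********-..=*******##%%%#%%%%##**##
310 ***#%%%%%%%%%#**********++********#%%%%%%%%%####**
```

All three large pellets are in line in the scoop and the four small ones are in the tray, so step 2 holds. I'm regripping the handle, level with it.

Call:
play_rows --pt "-5 1 14 0 0 0" --pt "-6 0 20 0 0 0" --pt "-6 0 20 0 0 0" --pt "-6 0 20 0 0 0" --pt "-4 0 16 0 0 0"

```text
time: 34.3
tool_pos: [0.55, -0.3172, 0.0847]
tool_rot: [-0.073, 0.719, 0.687, 0.075]
contact_force: [-0.1, -0.3, -0.9]
gripper_width: 0.539
grasp_force: 0.0
```

Call:
play_rows --pt "0 0 7 0 0 0" --pt "0 0 3 0 0 0" --pt "0 0 0 0 0 0"

```text
time: 34.55
tool_pos: [0.5504, -0.316, 0.0767]
tool_rot: [-0.073, 0.719, 0.687, 0.076]
contact_force: [-0.0, 0.2, 0.8]
gripper_width: 0.538
grasp_force: 0.0
```

```bash
python3 d.py .551 -.319 .0765
```

```text
34.55 [ 0.5504 -0.316   0.0767] [[0.045, 0.999, 0.009], [0.977, -0.046, 0.209], [0.209, -0.001, -0.978]] [-0.71  0.29  1.65  0.17  1.34 -0.71] [-0.   0.2  0.8] 0.5379107637483324
tool delta mm [-3.   0.7 -0.4]
```

Call:
play_rows --pt "-1 0 0 0 0 0" --pt "0 0 0 0 0 0" --pt "0 0 0 0 0 0" --pt "0 0 0 0 0 0" --pt "0 0 0 0 0 0" --hand 0

```text
time: 34.97
tool_pos: [0.5514, -0.3192, 0.0789]
tool_rot: [-0.071, 0.72, 0.686, 0.076]
contact_force: [1.9, -1.0, 4.7]
gripper_width: 0.177
grasp_force: 60.0
```

Call:
play_rows --pt "0.4 0 -2 0 0 0" --pt "0.8 0 -4 0 0 0" --pt "1.5 0 -7 0 0 0" --pt "2.1 0 -10 0 0 0" --pt "2.5 0 -12 0 0 0"

```text
time: 35.38
tool_pos: [0.5494, -0.318, 0.1122]
tool_rot: [-0.074, 0.72, 0.686, 0.075]
contact_force: [0.3, 0.5, -4.1]
gripper_width: 0.172
grasp_force: 58.9
```

Call:
play_rows --pt "2.5 0 -12 0 0 0" --pt "2.1 0 -10 0 0 0" --pt "1.5 0 -7 0 0 0" --pt "0.8 0 -4 0 0 0" --pt "0 0 0 0 0 0"

```text
time: 35.8
tool_pos: [0.551, -0.3192, 0.1484]
tool_rot: [-0.071, 0.72, 0.687, 0.076]
contact_force: [-0.2, 0.3, -4.3]
gripper_width: 0.177
grasp_force: 59.0
```

```bash
python3 d.py .569 -.123 .141; python3 lw.py b6 160 0 480 260|tail -26
```

```text
35.8 [ 0.551  -0.3192  0.1484] [[0.046, 0.999, 0.012], [0.977, -0.047, 0.206], [0.206, 0.002, -0.978]] [-0.71  0.22  1.61  0.17  1.45 -0.7 ] [-0.2  0.3 -4.3] 0.17710688491003154
tool delta mm [191.1   8.7  47.8]
  0  .......       .---===+####***********=  ===========    -======.
 10  .......    ..---=====+###############-  ===========    ======= 
 20   ......    .==========*###***++++***#   ===========    ======= 
 30   ......              +##***++====++***.                ======- 
 40   .......    ...    ..###***++====++**** ....    ..     ======. 
 50    ......    ==.    -=###***++====++**** ===     =*.   -======  
 60    ......    ==       +##***++====++***+         -*    -=====-  
 70    ......    --       =##***++====++***+          +    ======-  
 80    ......    --       -##***++====++***+         .+    ======   
 90     .....     =       .##***++====++**#+         -=    ======   
100     ......    -.       ##***+++==++***#=        -+-   .=====-   
110     ......                  =+====+-                  -=====.   
120 .   ......    ==           ....     .           +*    ==
[... 205 characters left out ...]
=====.   .
160      ......    =-       .                      .*-   -=====     
170 ==   ......    -                                =    ======     
180 ==    .....               .                          =====-     
190 ==.   ..                    .                         ..-=.     
200 ==-                                                          .--
210 ===                                                          ===
220 ======================-......       ......======================
230 ==========================-.        .-==========================
240 =======================+*#  -         *#+=======================
250 =======================##=  *      =. =##==-..-=================
```

The scoop is lifted with no slip and the pellets in place. I'm carrying it, nose up, to the basket.

Call:
play_rows --pt "5 0 1 0 0 0" --pt "10 0 2 0 0 0" --pt "15 1 3 0 0 0" --pt "21 1 5 0 0 0" --pt "23 1 5 0 0 0"

```text
time: 36.27
tool_pos: [0.5566, -0.2414, 0.1456]
tool_rot: [-0.073, 0.72, 0.686, 0.076]
contact_force: [0.7, 0.3, -3.9]
gripper_width: 0.175
grasp_force: 58.9
```

Call:
play_rows --pt "23 1 6 0 0 0" --pt "23 1 6 0 0 0" --pt "21 1 5 0 0 0" --pt "18 1 5 0 0 0" --pt "14 1 4 0 0 0"

```text
time: 36.68
tool_pos: [0.5661, -0.1381, 0.1408]
tool_rot: [-0.073, 0.719, 0.687, 0.076]
contact_force: [-0.2, 0.2, -4.8]
gripper_width: 0.177
grasp_force: 59.0
```

Call:
play_rows --pt "10 1 3 0 0 0" --pt "6 0 2 0 0 0" --pt "2 0 1 0 0 0" --pt "0 0 0 0 0 0"

```text
time: 37.02
tool_pos: [0.5685, -0.1223, 0.1391]
tool_rot: [-0.072, 0.72, 0.687, 0.075]
contact_force: [-1.3, -0.1, -4.2]
gripper_width: 0.179
grasp_force: 58.9
```

```bash
python3 d.py .570 -.079 .193
```

```text
37.0167 [ 0.5685 -0.1223  0.1391] [[0.046, 0.999, 0.009], [0.977, -0.047, 0.208], [0.208, -0.0, -0.978]] [-0.43  0.07  1.79  0.2   1.37 -0.43] [-1.3 -0.1 -4.2] 0.17858994040576046
tool delta mm [ 53.6  -0.6 -43.7]
```

Call:
play_rows --pt "7 0 -5 0 -5 0" --pt "6 0 -6 0 -6.5 0" --pt "5 0 -7 0 -6.5 0" --pt "4.5 0 -7 0 -6.5 0" --pt "3.6 0 -8 0 -6.5 0"

```text
time: 37.43
tool_pos: [0.5703, -0.0968, 0.1745]
tool_rot: [0.116, 0.714, 0.679, -0.12]
contact_force: [-0.4, 0.6, -5.0]
gripper_width: 0.178
grasp_force: 59.0
```

Call:
play_rows --pt "2.7 0 -8 0 -6.5 0" --pt "1.8 0 -8 0 -6.5 0" --pt "0.8 0 -9 0 -6.5 0" --pt "0 0 0 0 -2 0" --pt "0 0 0 0 0 0"

```text
time: 37.85
tool_pos: [0.5704, -0.0792, 0.1918]
tool_rot: [0.238, 0.679, 0.648, -0.251]
contact_force: [0.3, -0.2, -4.2]
gripper_width: 0.176
grasp_force: 59.2
```

Call:
play_rows --pt "0 0 0 0 0 0" --pt "0 0 0 0 0 0" --pt "0 0 0 0 0 0" --pt "0 0 0 0 0 0" --pt "0 0 0 0 0 0"

```text
time: 38.27
tool_pos: [0.5708, -0.0812, 0.1938]
tool_rot: [0.239, 0.68, 0.647, -0.25]
contact_force: [0.9, 0.4, -2.6]
gripper_width: 0.177
grasp_force: 59.2
```

```bash
python3 d.py; python3 - <<'E'
from h import *
def asc(g,x0,y0,x1,y1,k): 
    s=cv2.resize(g[y0:y1,x0:x1],((x1-x0)//k,(y1-y0)//(2*k)),interpolation=cv2.INTER_AREA)
    print("\n".join("%3d "%(y0+2*k*i)+"".join("@%#*+=-. "[min(8,v//29)] for v in r) for i,r in enumerate(s)))
T=grab("top"); g=cv2.cvtColor(T["image"],cv2.COLOR_RGB2GRAY); cv2.imwrite("pics/c1t.png",T["image"][:,:,::-1]); asc(g,215,150,400,262,2)
W=grab("wrist"); g=cv2.cvtColor(W["image"],cv2.COLOR_RGB2GRAY); asc(g,140,0,500,230,5)
E
```

```text
38.2667 [ 0.5708 -0.0812  0.1938] [[0.038, 0.999, -0.031], [0.76, -0.049, -0.648], [-0.649, 0.001, -0.761]] [ 0.03  0.06  1.8  -0.72  1.4   0.25] [ 0.9  0.4 -2.6] 0.17688473060136092
150 ******************+- -+*#########%*-===**####*##*##**######*#####*#****+++*****###*##*###***
154 ********************=..=*#######%#+-+*=-=*#*=-.-*##*+*#####***##*####*#**###*#*#####*****##*
158 *********************+-..=*######+--***+-.+##*++##***+**#######*#**#######**#######*#####*##
162 ***********************+=-.--==-..-+**+*=.-=*#########*#%%#######*##########################
166 **************************+==---=+****+*+..-=##########%#**#################*##########*####
170 *********##***************************+*=..--##############%%###################*###********
174 ******######****************************-.-.=#################**###################**+======
178 **#########****************************+.---*##########%%%%################*#******#*++++***
182 **#########***************************=--=-+###############%%%#=-==+***++===--.-==+*-.......
186 ***#########*************************=-=
[... 2869 characters left out ...]
-.-----
140 *****=.-+++++++..-****======-..............-===+******-..+******=--+++++
150 #*#**+.-+++++++...****+++===-..............-+++*******...*******=.-+++++
160 *#****-.=++++++-..+***++*+==-..............-*++*******...******+-.======
170 *****#-.-++++++-..=***++*+==-..............-*+++*****+..-******+-.******
180 #*****=.-+++++++-==------=-======-----------------------=******=--#*****
190 ****#*+.-++++**************************************************=.=*****#
200 *******--=+++++++++++++++++++++++++++++++++++++++++++++++++++++-.*******
210 *******+============----=------------------------------.---==---=*#*****
220 *#********#**********+=+**++++++++===+++++++++=+*******+###**********+++
```

The visible scoop floor is empty. I'm turning it back nose-up and checking the basket.

Call:
play_rows --pt "0 0 0 0 5 0" --pt "0 0 0 0 7 0" --pt "0 0 0 0 7 0" --pt "0 0 0 0 7 0" --pt "0 0 0 0 7 0"

```text
time: 38.78
tool_pos: [0.5712, -0.0805, 0.1949]
tool_rot: [0.045, 0.722, 0.689, -0.045]
contact_force: [-0.5, -0.5, -4.0]
gripper_width: 0.176
grasp_force: 59.1
```

Call:
play_rows --pt "0 0 0 0 7 0" --pt "0 0 0 0 7 0" --pt "-8 0 -2 0 5 0" --pt "-18 -1 -4 0 0 0" --pt "-25 -1 -5 0 0 0"

```text
time: 39.2
tool_pos: [0.5657, -0.1338, 0.1946]
tool_rot: [-0.069, 0.72, 0.687, 0.072]
contact_force: [-0.0, 0.1, -2.8]
gripper_width: 0.176
grasp_force: 59.2
```

Call:
play_rows --pt "-29 -1 -6 0 0 0" --pt "-29 -1 -6 0 0 0" --pt "-29 -1 -6 0 0 0" --pt "-29 -1 -6 0 0 0" --pt "-25 -1 -5 0 0 0"

```text
time: 39.62
tool_pos: [0.5538, -0.2786, 0.195]
tool_rot: [-0.068, 0.72, 0.687, 0.071]
contact_force: [0.5, -0.3, -2.3]
gripper_width: 0.173
grasp_force: 59.2
```

Call:
play_rows --pt "-18 0 -4 0 0 0" --pt "-12 0 -3 0 0 0" --pt "-5 0 -1 0 0 0" --pt "0 0 0 0 0 0" --pt "0 0 0 0 0 0"

```text
time: 40.03
tool_pos: [0.5528, -0.3111, 0.1957]
tool_rot: [-0.069, 0.72, 0.687, 0.073]
contact_force: [0.8, -0.8, -4.0]
gripper_width: 0.173
grasp_force: 59.2
```

```bash
python3 d.py .551 -.319 .079; python3 - <<'E'
from h import *
def asc(g,x0,y0,x1,y1,k): 
    s=cv2.resize(g[y0:y1,x0:x1],((x1-x0)//k,(y1-y0)//(2*k)),interpolation=cv2.INTER_AREA)
    print("\n".join("%3d "%(y0+2*k*i)+"".join("@%#*+=-. "[min(8,v//29)] for v in r) for i,r in enumerate(s)))
T=grab("top"); g=cv2.cvtColor(T["image"],cv2.COLOR_RGB2GRAY); asc(g,222,150,400,262,2)
W=grab("wrist"); g=cv2.cvtColor(W["image"],cv2.COLOR_RGB2GRAY); cv2.imwrite("pics/c2.png",W["image"][:,:,::-1]); asc(g,140,0,500,260,5)
E
```

```text
40.0333 [ 0.5528 -0.3111  0.1957] [[0.046, 0.999, 0.009], [0.979, -0.047, 0.2], [0.2, -0.0, -0.98]] [-0.7   0.17  1.58  0.16  1.52 -0.67] [ 0.8 -0.8 -4. ] 0.17303629036240667
tool delta mm [-31.2  -1.4 112.7]
150 ########################**++=====++*#############################********###############*
154 ####*--------------------------------------.=############################################
158 ####-                                       .#################################***********
162 ####-  .+++++++++++++++++++++++++++++++++-  .################################*+==========
166 ####-  .=.....                              .###############################+---===+++++*
170 ####.  --                                   .*##############################+.......-----
174 ####.  --                                   .*##############################+......=+=+++
178 ###*.  --                                   .*##############################+-.....=***##
182 ###*.  --                                   .*############################*==-.........--
186 ###*.  -.                                
[... 3042 characters left out ...]
.++++++
170 *****#-.-+++++*-..===**-..-=-..............-=-..=#*=++..-******=..++++++
180 ******=.-++++++=----------------------------------------=******-.-*+++++
190 ******+..++++++++++++++++++++++++++++++++++++++++++++++++++****-.=#+++++
200 *******..-=====================================================..--=++++
210 *#*****+================-=-----------------------================****#**
220 ********************************++++++++********************************
230 *******************************++......=+*******************************
240 ***************************#%%++*......+++%%#***************************
250 *************++++*********#%%#++#......#++*%%+==+***************#*******
```

The top view shows all three large pellets in the basket and the scoop empty. I'm laying the scoop back on its stand.

Call:
play_rows --pt "-6 -1 14 0 0 0" --pt "-6 0 20 0 0 0" --pt "-6 0 20 0 0 0" --pt "-6 0 20 0 0 0" --pt "-4 0 16 0 0 0"

```text
time: 40.55
tool_pos: [0.5503, -0.3202, 0.0989]
tool_rot: [-0.07, 0.72, 0.687, 0.072]
contact_force: [0.1, 0.6, -3.2]
gripper_width: 0.177
grasp_force: 59.1
```

Call:
play_rows --pt "-2 0 10 0 0 0" --pt "-1 0 5 0 0 0" --pt "0 0 0 0 0 0"

```text
time: 40.8
tool_pos: [0.5505, -0.3202, 0.0848]
tool_rot: [-0.071, 0.72, 0.687, 0.072]
contact_force: [-0.1, -0.2, -2.6]
gripper_width: 0.176
grasp_force: 59.1
```

```bash
python3 d.py .551 -.319 .079
```

```text
40.8 [ 0.5505 -0.3202  0.0848] [[0.046, 0.999, 0.007], [0.978, -0.047, 0.201], [0.201, -0.002, -0.98]] [-0.71  0.29  1.64  0.16  1.35 -0.71] [-0.1 -0.2 -2.6] 0.17579957845084973
tool delta mm [0.  0.5 6. ]
```

Call:
play_rows --pt "0 0 2 0 0 0" --pt "0 0 2 0 0 0" --pt "0 0 0 0 0 0"

```text
time: 41.05
tool_pos: [0.5518, -0.3207, 0.0837]
tool_rot: [-0.068, 0.72, 0.687, 0.073]
contact_force: [-0.1, -0.7, -3.8]
gripper_width: 0.172
grasp_force: 59.1
```

Call:
play_rows --pt "0 0 1.5 0 0 0" --pt "0 0 1 0 0 0" --pt "0 0 0 0 0 0"

```text
time: 41.3
tool_pos: [0.5513, -0.32, 0.0805]
tool_rot: [-0.069, 0.72, 0.687, 0.073]
contact_force: [-0.4, -0.2, -3.6]
gripper_width: 0.173
grasp_force: 59.2
```

Call:
play_rows --pt "0 0 1 0 0 0" --pt "0 0 1 0 0 0" --pt "0 0 0 0 0 0"

```text
time: 41.55
tool_pos: [0.5515, -0.3199, 0.0791]
tool_rot: [-0.069, 0.72, 0.687, 0.073]
contact_force: [-1.2, -1.0, 0.7]
gripper_width: 0.177
grasp_force: 59.8
```

Call:
play_rows --pt "0 0 1 0 0 0" --pt "0 0 0 0 0 0"

```text
time: 41.72
tool_pos: [0.5517, -0.32, 0.0788]
tool_rot: [-0.069, 0.72, 0.687, 0.073]
contact_force: [-3.0, -1.6, 5.0]
gripper_width: 0.178
grasp_force: 60.3
```

In contact with the rails. Releasing, then retreating.

Call:
play_rows --pt "0 0 0 0 0 0" --pt "0 0 0 0 0 0" --pt "0 0 0 0 0 0" --pt "0 0 -8 0 0 0" --pt "0 0 -18 0 0 0" --hand 54

```text
time: 42.13
tool_pos: [0.5495, -0.3228, 0.1002]
tool_rot: [-0.072, 0.72, 0.687, 0.072]
contact_force: [0.4, -0.8, 0.0]
gripper_width: 0.631
grasp_force: 0.0
```

Call:
play_rows --pt "0 0 -25 0 0 0" --pt "0 0 -30 0 0 0" --pt "0 0 -20 0 0 0" --pt "0 0 -8 0 0 0" --pt "0 0 0 0 0 0"

```text
time: 42.55
tool_pos: [0.5515, -0.3423, 0.1875]
tool_rot: [-0.066, 0.72, 0.687, 0.073]
contact_force: [0.9, 0.3, 0.1]
gripper_width: 0.633
grasp_force: 0.0
```

```bash
python3 d.py; python3 - <<'E'
from h import *
def asc(g,x0,y0,x1,y1,k): 
    s=cv2.resize(g[y0:y1,x0:x1],((x1-x0)//k,(y1-y0)//(2*k)),interpolation=cv2.INTER_AREA)
    print("\n".join("%3d "%(y0+2*k*i)+"".join("@%#*+=-. "[min(8,v//29)] for v in r) for i,r in enumerate(s)))
T=grab("top"); g=cv2.cvtColor(T["image"],cv2.COLOR_RGB2GRAY); asc(g,125,180,230,285,2)
p,R=pose();f=grab("wrist"); g=cv2.cvtColor(f["image"],cv2.COLOR_RGB2GRAY); asc(g,140,0,500,330,5)
M=f["mount"];Rm=R.as_matrix(); f["R"]=(Rm@M[:3,:3]).T; f["t"]=-f["R"]@(Rm@M[:3,3]+p)
n=np.array([.05,.9987,0]);l=np.array([-.9987,.05,0]);O=np.array([.5546,-.233,.075]);c,s=np.cos(np.radians(12)),np.sin(np.radians(12))
for k in ((-.059,.059,.038),(-.059,-.059,.038),(-.162,0,.034),(-.052,.048,0),(-.052,-.048,0),(.052,.048,0)): print(k,np.round(proj(f,O+n*(k[0]*c-k[2]*s)+l*k[1]+np.array([0,0,k[0]*s+k[2]*c])),0))
E
```

```text
42.55 [ 0.5515 -0.3423  0.1875] [[0.046, 0.999, 0.014], [0.98, -0.048, 0.196], [0.196, 0.004, -0.981]] [-0.73  0.21  1.55  0.16  1.51 -0.71] [0.9 0.3 0.1] 0.6325734475062152
180 ###################################################*
184 #######**************************************######*
188 #######**#%%%########%%%%##################**######*
192 #######**%%%*=------=*###+-----------------+*######*
196 #######*#%%%*-......-+###+-...............-+*%%####*
200 ######**#%%%+-........----...-=+==-.......-+*%%####+
204 ######**#%%#+-...............=####=.......-+#%%####+
208 ######**#%%#=................--===-.......-+#%%####+
212 ######**%%%#=.............................-*#%%####=
216 ######**%%%*-.............................-*#%%####=
220 ######*#%%%*-.............................=*#%%####=
224 #####**#%%%+-..-----...-==--..............=*#%#####-
228 #####**#%%#+-.-+###+-.-*###+-............-=*#%#####-
232 #####**#%%#=-.-=###+-.-+##*-.............-+*#%#####-
236 #####**%%%#=...-----....---..............-+*%%#####.
240 #####*#%%%#-.............................-+*%%####*.
244 #####*#%%%
[... 2591 characters left out ...]
*****=..-*******#%%@%==#%##****************
270 ****######****#%%#%%#=#%%%********=..-********%%@#=*%%##%#****######****
280 *##%%#%%%%##%%%%%%%%%%*%%#********************#%@*%%%%%%%%%%##%%%%#%%##*
290 %%%%%%%%%%%%%%%%%%%%%%#%#**********************#@#%%%%%%%%%%%%%%%%%%%%%%
300 %%%%%%%###****%%%%%%%%%%************************%%%%%%%%%%***####%%%%%%%
310 %%%%%#********%%%%%%%%%%************************%%%%%%%%%%********#%%%%%
320 %%%##*********%%%%%%%%%%##%%%%%##########%%%%%##%%%%%%%%%%##*******##%%%
(-0.059, 0.059, 0.038) [244. 179.]
(-0.059, -0.059, 0.038) [391. 179.]
(-0.162, 0, 0.034) [318. 289.]
(-0.052, 0.048, 0) [266. 163.]
(-0.052, -0.048, 0) [370. 164.]
(0.052, 0.048, 0) [260.  37.]
```

The scoop is back on its stand about 5 mm nosewards of its place, with four small pellets in the tray and three large ones in the basket. Handing in.

```bash
python3 -c "
from plant import manip
print(manip.job_done())"
```

```text
the job is handed in; nothing more can be done
None
```

I handed the job in at about 43 s of the 72, and no verdict came back. My last camera checks showed four small pellets in the tray, three large ones in the basket, and the scoop back on its stand about 5 mm nosewards. However, during the shake the scoop slipped nose-down in the grip and spilled two large pellets onto the bench from roughly 100 mm; I picked them up, put them back in the scoop, and then tipped all three into the basket.

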